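# Stow the stirring rods in the sleeve stand

## Robot

A 6-joint arm with a two-finger parallel gripper is mounted at the origin on a cart in front of the work surface, level with it; the furniture and walls round the work are solid. World frame = base frame: x ahead of the robot, y to its left, z up, the work surface at z = 0. Lengths are in mm, angles in rad, forces in N, time in s.
With the tool pointing down it reaches from about 350 to 875 mm from the base axis. Payload 4.2 kg.
Tool frame: the origin (TCP) lies at the very end of the fingers, on their centre line; the grasp point (between the pads) lies 19 mm behind it (arm.grip_point_offset is the distance from the TCP to the grasp point, in mm); z points along the fingers, y is the direction in which the jaws open and shut (so a half turn about z gives the same grasp; the last joint's range is limited). The gripper opens to 85 mm and grips with 20 to 120 N. Pads are 22 mm wide; open, the fingers measure 114 mm over their backs; the gripper's body (76 mm by 85 mm) begins 54 mm behind the grasp point. The pads swing forward as they close: fully open they stand 13 mm farther back than shut.
Start: joints at [-0.979, 0.385, 0.008, 0, -1.194, -0.259], TCP at [204.197, -590.68, 231.312] pointing down, gripper open.
Joint ranges: [-3.14, 3.14], [-1.21, 2.06], [-1.07, 1.41], [-3.16, 2.05], [-2.99, -0.16], [-3.1, 3.1]. Speed limits (rad/s): [2.79, 2.79, 3.14, 3.14, 3.14, 3.14].

## Interface

Orientations are given as a unit quaternion [x, y, z, w].
In Python, from bench import arm gives the robot as it stands.
- The arm moves only by the tool drive_tool, never from a script. Its argument "steps" is a list of rows, each a list of 5 numbers: the shift along the tool's x, y, z in m, then the turn about the tool's z in degrees, then the finger opening in m, from 0 to 0.0854. A call has 1 to 20 rows; each row shifts and turns the commanded pose from where the row before left it, along the tool's axes as they then stand; what a row does not reach is not made up. A row lasts 1/10 s, in which the tool goes at most 50 mm and 8.59 degrees, less where a joint would pass 70% of its speed; a pose out of reach is approached as far as the arm can. A call is refused whole if a number of a shift passes 0.05 or a number of a turn 8.59, either way. A call with a gripper value outside its range is refused whole. The fingers move at their own pace and stop on an object; the grip force is fixed at half the most. Time passes only in rows, so rows that do not move let the fingers close. It gives the time, the measured TCP pose, the force and the opening at its end, in the units of the state.
- arm.read_state(): the state, without advancing time (a new reading comes with each control period).
- arm.get_image(name): name is "scene" or "top" or "wrist"; returns (picture, depth): 480x640x3 uint8, blue, green, red; 480x640 float32, mm along the optical axis (not along the pixel's ray), 0 where there is no reading.
- arm.camera_params(name): a dict with "K" (3x3 intrinsics, pixels), "world_to_cam" (4x4, takes a point from world to camera coordinates); the wrist camera has in their place "mount" (4x4, takes a point from camera to tool coordinates, whose origin is the TCP and whose axes are the flange's). Camera axes: x right, y up, looking along -z (the intrinsics and any distortion apply to the point x, -y, -z); pixel columns grow to the right and rows downward; lengths in mm; the calibration is good to about 2 mm. A picture is of the moment at which its call begins: read the wrist's pose just before it. camera_params takes no time and is no camera call.
- arm.job_done(): hands the job in, once; it reports no verdict.
The state is a dict: "clock": time; "joints": joint angles; "joint_vel": joint speeds; "joint_efforts": joint torques, N m; "position": TCP position; "ee_rot": TCP orientation; "contact_force": force on the tool from outside, world axes, zero at the start; "wrist_torque": the same for the moment, N m; "gripper_width": finger opening in mm.
Only numpy, scipy, OpenCV 4.12 (cv2) and the standard library are available. Lean on these libraries where they do the work, as an engineer would, in place of code of your own. Each camera call takes 0.05 s, during which the arm holds its last target.

## Task

Take the two steel stirring rods off the sloping white rest and drop each, black rubber foot down, into a sleeve of its own in the upright three-sleeve stand, so that both stand loose on the true bottom of their sleeves. An old stopper is jammed out of sight in the bottom of one of the sleeves, nobody knows which: a rod that stops well short must come out again and go into another sleeve. Do not let a rod fall over or ram it against the stand, and leave the dish, the pen, the forceps and the dropper bottle where they are.

Things in the scene. Friction and masses are not known exactly. Their poses are not given: they have to be found in the camera images.
- rod0: stirring rod: steel bar 10 mm in diameter, 170 mm long, about 60 g; its lowest 22 mm is a black rubber foot of the same diameter. Origin: centre of the foot's end face; its z axis runs along the rod from the foot to the bare steel end. At the start it lies in the channel on the rest's +y side.
- rod1: stirring rod: steel bar 10 mm in diameter, 170 mm long, about 60 g; its lowest 22 mm is a black rubber foot of the same diameter. Origin: centre of the foot's end face; its z axis runs along the rod from the foot to the bare steel end. At the start it lies in the channel on the rest's -y side; same make as the other.
- rod0_top (a point): centre of the bare steel end of rod0, 170 mm from its foot.
- rod1_top (a point): centre of the bare steel end of rod1, 170 mm from its foot.
- rest: white sloping rest, fixed: foot plate 110 x 150 x 12 mm (x -50 to +60), panel with two 14 mm channels at y = +40 and -40 mm, ribs 8 mm high. Rods in them lean 30 degrees from vertical, upper ends towards the rest's -x, feet 29 mm and ends 176 mm above the bench; their upper 80 mm stick out free past the panel. Origin: on the bench under the middle of the plate.
- stand: stand, fixed: grey foot plate 85 x 215 x 12 mm, three upright round metal sleeves in a row along y, 70 mm apart, 28 mm outer, 20 mm inner diameter, rims 105 mm above the bench. True bottoms 89 mm below the rim; in the sleeve with the stopper a rod stops 48 mm below the rim, 41 mm too high. Origin: on the bench under the middle sleeve.
- mouth0 (a point): centre of the rim of the sleeve at the stand's +y end, 105 mm above the bench; axes as the stand's.
- mouth1 (a point): centre of the rim of the middle sleeve.
- mouth2 (a point): centre of the rim of the sleeve at the stand's -y end.
- dish: petri dish, 94 mm across and 19 mm high, loose, a bystander. Origin: middle of its underside.
- pen: marker pen lying on the bench, 102 mm long, 12 mm thick, loose, a bystander. Origin: middle of its underside.
- tweezers: steel forceps lying on the bench, 134 mm long, 9 mm high, loose, a bystander. Origin: middle of the underside.
- dropper: dropper bottle, 32 mm across and 90 mm high, standing loose, a bystander. Origin: middle of its underside.

How it is judged:
By the outcome, as a careful person would: the job done as asked, in the order asked, and still so for the second after the job is handed in, with the robot touching nothing.
It also fails if it takes over 61 s, if anything falls off the work surface, if the arm or the gripper's body presses on something with over 40 N, if the wrist force passes 120 N, or if a joint passes its speed limit or range.

## Working session

There is one attempt and no reset: what is moved stays moved. The work goes in short steps, Python scripts to look and compute and a tool call to move; the robot and the scene stay as the last step left them, time stands still between calls to the robot, and variables do not carry over. Pictures are saved under pics/ and viewed, and the job is handed in when it is done.

Besides the shell and the picture viewer there is one more tool, called after "Call:" in YAML: its name, and indented under it one key for each argument. drive_tool: Moves the arm, as the interface text tells. Its arguments: {"type":"object","properties":{"steps":{"type":"array"}},"required":["steps"]}

```bash
ls; mkdir -p pics
python3 - <<'E'
from bench import arm
import cv2,numpy as np
print(arm.read_state())
for n in ["scene","top"]:
    im,d=arm.get_image(n); cv2.imwrite(f"pics/{n}0.png",im); np.save(f"pics/{n}0.npy",d)
    p=arm.camera_params(n); print(n,p)
print(arm.camera_params("wrist"), arm.grip_point_offset)
E
```

```text
pics
{'clock': 0.0, 'joints': array([-9.79413987e-01,  3.85570030e-01,  6.62928596e-03, -5.57420828e-04,
       -1.19399125e+00, -2.58600718e-01]), 'joint_vel': array([-0.00067689,  0.00231461,  0.0002997 ,  0.001614  , -0.00070922,
       -0.00018619]), 'joint_efforts': array([ 4.77900212e-04, -3.92293525e+01,  1.88400525e+01,  4.18601856e+00,
       -4.64025172e-03,  3.90883017e-06]), 'position': array([ 204.01238741, -590.1442344 ,  230.20613392]), 'ee_rot': array([-1.65522584e-01,  9.86205388e-01,  1.07965140e-03, -2.04278748e-04]), 'contact_force': array([ 0.89936343,  0.01195008, -0.40278101]), 'wrist_torque': array([ 0.02336653, -0.04453859, -0.02741095]), 'gripper_width': 85.41557388773803}
scene {'K': array([[486.45158374,   0.        , 319.12736462],
       [  0.        , 486.45158374, 249.03289874],
       [  0.        ,   0.        ,   1.        ]]), 'world_to_cam': array([[-8.66873901e-01, -4.97852189e-01, -2.59391110e-02,
         4.33021145e+02],
       [ 2.02290016e-01, -3.98834686e-01,  8.94432582e-01,
        -2.34241093e+02],
       [-4.55640636e-01,  7.70113038e-0
[... 486 characters left out ...]
     [-1.40703741e-01,  2.66373532e-02,  9.89693341e-01,
        -8.84323507e+02],
       [ 0.00000000e+00,  0.00000000e+00,  0.00000000e+00,
         1.00000000e+00]])}
{'K': array([[349.05850676,   0.        , 322.73397123],
       [  0.        , 349.05850676, 246.03127897],
       [  0.        ,   0.        ,   1.        ]]), 'mount': array([[ 6.75340687e-04,  9.59692240e-01,  2.81052218e-01,
         7.18418042e+01],
       [ 9.99999768e-01, -6.24453488e-04, -2.70616486e-04,
         2.17086823e-01],
       [-8.42045037e-05,  2.81052335e-01, -9.59692439e-01,
        -1.42621647e+02],
       [ 0.00000000e+00,  0.00000000e+00,  0.00000000e+00,
         1.00000000e+00]])} 18.700000000000003
```

View pics/scene0.png

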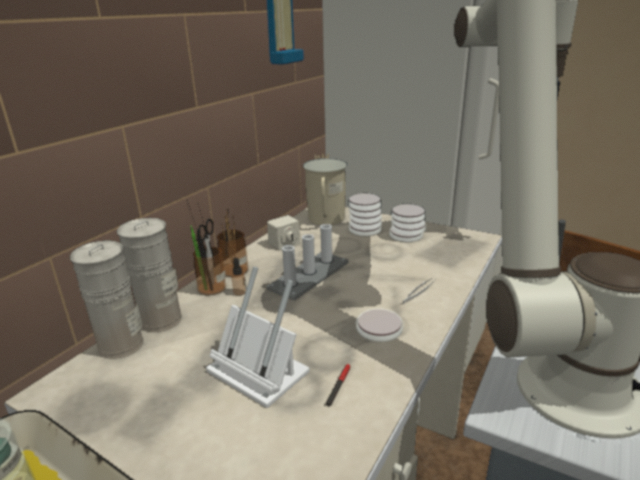

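View pics/top0.png

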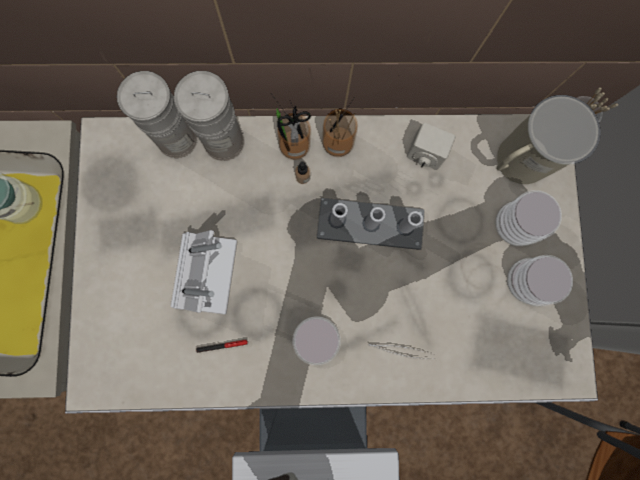

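The scene view shows the rest at about (258,350) and the stand at about (305,265). The top view shows the rest at about (205,272) and the sleeves at (340,210), (377,213) and (415,218). Next I'll enlarge both.

Run:
```python
import cv2
a=cv2.imread('pics/top0.png')
cv2.imwrite('pics/t_rest.png',cv2.resize(a[200:340,150:270],None,fx=5,fy=5,interpolation=cv2.INTER_CUBIC)[:600])
cv2.imwrite('pics/t_stand.png',cv2.resize(a[180:270,300:440],None,fx=5,fy=5,interpolation=cv2.INTER_CUBIC))
b=cv2.imread('pics/scene0.png')
cv2.imwrite('pics/s_rest.png',cv2.resize(b[260:410,195:355],None,fx=4,fy=4,interpolation=cv2.INTER_CUBIC))
```

```text
(no output)
```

View pics/t_rest.png

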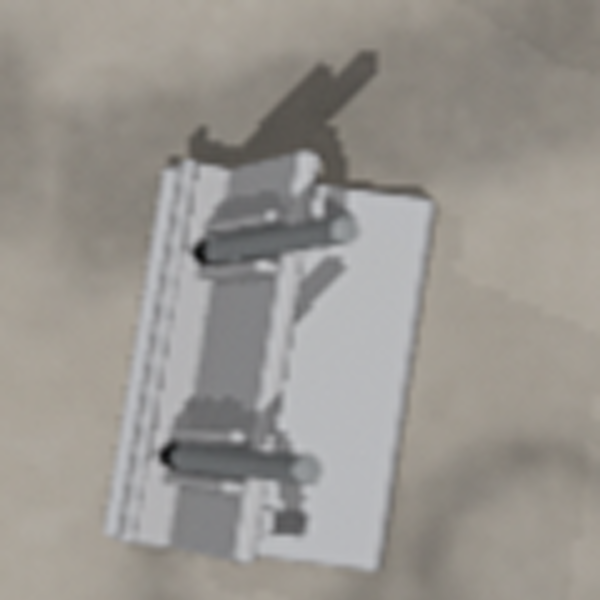

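View pics/t_stand.png

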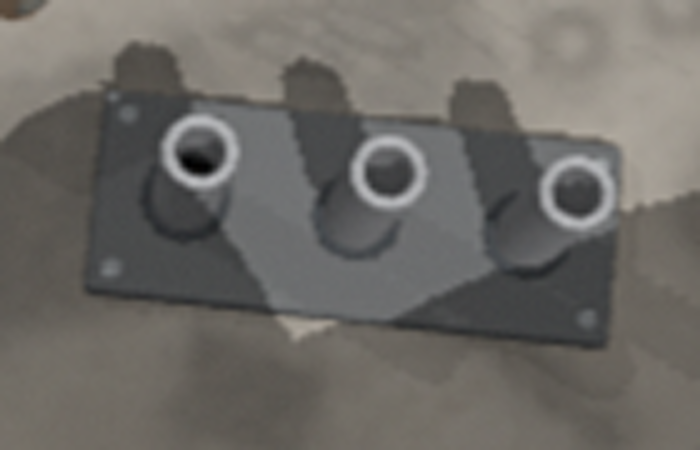

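View pics/s_rest.png

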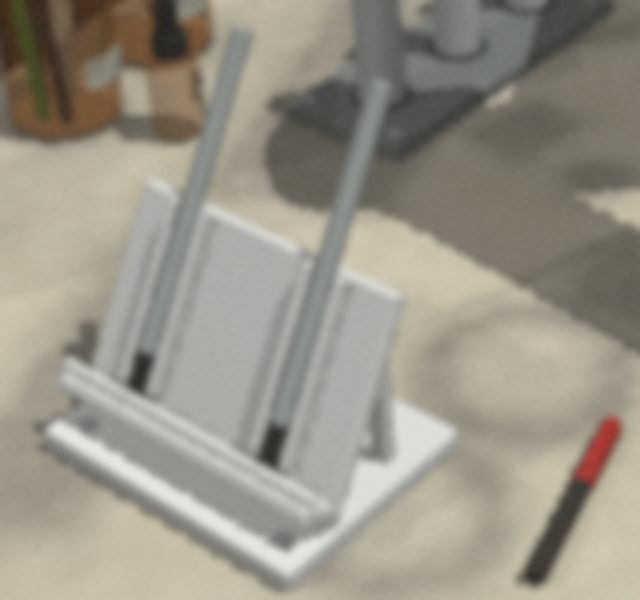

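```bash
cat > h.py <<'E'
import numpy as np
from bench import arm
def ray(cam,u,v,P=None):
    p=P or arm.camera_params(cam); K=p["K"]; T=np.array(p["world_to_cam"])
    d=np.array([(u-K[0,2])/K[0,0],-(v-K[1,2])/K[1,1],-1.])
    R=T[:3,:3]; return -R.T@T[:3,3], R.T@d
def atz(cam,u,v,z):
    c,d=ray(cam,u,v); return (c+d*(z-c[2])/d[2]).round(1)
def proj(cam,X):
    p=arm.camera_params(cam); q=p["world_to_cam"]@np.r_[X,1]; K=p["K"]
    return (K[0,2]+K[0,0]*q[0]/-q[2], K[1,2]-K[1,1]*q[1]/-q[2])
E
python3 - <<'E'
from h import *
t=lambda u,v:(u/5+150-.4,v/5+200-.4)
s=lambda u,v:(u/4+195-.4,v/4+260-.4)
for n,uv,z in [("topA",(342,230),176),("topB(rod0)",(307,468),176),("footA",(203,250),31),("footB",(168,457),31),
 ("plate +x-y",(433,200),12),("plate -x-y",(380,568),12)]:
    print(n,atz("top",*t(*uv),z))
for n,uv,z in [("topA",(240,32),176),("topB",(379,85),176),("plate -x-y",(455,434),12),("plate -x+y",(290,578),12),("plate +x+y",(48,430),12)]:
    print("scene",n,atz("scene",*s(*uv),z))
for u,v in [(200,152),(389,174),(577,193)]: print("mouth",atz("top",u/5+300-.4,v/5+180-.4,105))
for n,u,v,z in [("dish",316,340,19),("pen",222,345,6),("drop",302,165,90),("tw",400,350,5)]: print(n,atz("top",u,v,z))
for n in("top",):
  d=np.load('pics/top0.npy')
  for u,v in [(218,246),(211,293),(340,203),(200,250),(193,291)]:
    c,r=ray(n,u,v); print(d[v,u],(c+r*d[v,u]).round(1))
d=np.load('pics/scene0.npy')
E
python3 - <<'E'
import cv2
b=cv2.imread('pics/scene0.png')
cv2.imwrite('pics/s_stand.png',cv2.resize(b[210:300,255:355],None,fx=6,fy=6,interpolation=cv2.INTER_CUBIC))
E
```

```text
topA [533.5 158.1 176. ]
topB(rod0) [455.  168.4 176. ]
footA [546.4 239.6  31. ]
footB [465.7 251.4  31. ]
plate +x-y [567.9 152.7  12. ]
plate -x-y [421.6 172.4  12. ]
scene topA [532.6 158.4 176. ]
scene topB [453.8 169.  176. ]
scene plate -x-y [419.8 176.2  12. ]
scene plate -x+y [433.5 281.6  12. ]
scene plate +x+y [580.6 259.1  12. ]
mouth [606.4 -50.5 105. ]
mouth [ 597.3 -120.1  105. ]
mouth [ 589.4 -189.4  105. ]
dish [367.   -4.7  19. ]
pen [360.  179.8   6. ]
drop [697.5  17.8  90. ]
tw [ 343.6 -171.     5. ]
780.8067 [532.8 158.  176.1]
768.3844 [455.3 168.1 177.4]
868.30304 [619.5 -51.5 105.6]
860.7822 [537.1 206.1  94.6]
840.1604 [462.2 214.9 104.6]
```

View pics/s_stand.png

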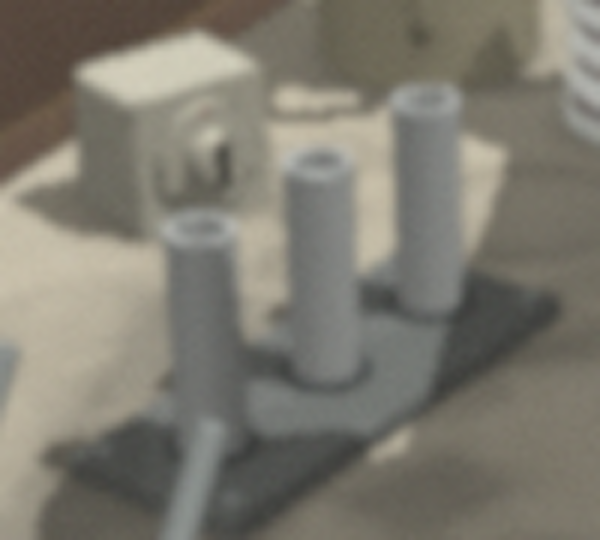

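Call:
drive_tool:
  steps:
    - [-0.028,0.0307,0,0,0.06]
    - [-0.028,0.0307,0,0,0.06]
    - [-0.028,0.0307,0,0,0.06]
    - [-0.028,0.0307,0,0,0.06]
    - [-0.028,0.0307,0,0,0.06]
    - [-0.028,0.0307,0,0,0.06]
    - [-0.028,0.0307,0,0,0.06]
    - [-0.028,0.0307,0,0,0.06]
    - [-0.028,0.0307,0,0,0.06]
    - [-0.028,0.0307,0,0,0.06]
    - [-0.028,0.0307,0,0,0.06]
    - [-0.028,0.0307,0,0,0.06]
    - [-0.028,0.0307,0,0,0.06]
    - [-0.028,0.0307,0,0,0.06]
    - [-0.028,0.0307,0,0,0.06]
    - [-0.028,0.0307,0,0,0.06]
    - [-0.028,0.0307,0,0,0.06]
    - [-0.028,0.0307,0,0,0.06]
    - [-0.028,0.0307,0,0,0.06]
    - [-0.028,0.0307,0,0,0.06]

```text
clock: 2.1
position: [533.0, 174.2, 230.9]
ee_rot: [-0.166, 0.986, -0.0, -0.0]
contact_force: [1.2, 0.9, -0.1]
gripper_width: 60.0
```

Call:
drive_tool:
  steps:
    - [0,0,0,-8,0.06]
    - [0,0,0,-8,0.06]
    - [0,0,0,-8,0.06]
    - [0,0,0,-8,0.06]
    - [0,0,0,-8,0.06]
    - [0,0,0,-8,0.06]
    - [0,0,0,-8,0.06]
    - [0,0,0,-7,0.06]
    - [0,0,0,0,0.06]

```text
clock: 3.0
position: [532.6, 172.4, 230.8]
ee_rot: [-0.656, 0.754, 0.0, -0.0]
contact_force: [0.0, -0.4, -0.1]
gripper_width: 59.9
```

```bash
cat >> h.py <<'E'
from scipy.spatial.transform import Rotation as Ro
def toworld(d): return Ro.from_quat(arm.read_state()["ee_rot"]).apply(d)
def delta(target):
    s=arm.read_state(); return Ro.from_quat(s["ee_rot"]).inv().apply(np.array(target)-s["position"]).round(1)
def show():
    s=arm.read_state(); R=Ro.from_quat(s["ee_rot"]).as_matrix()
    print(s["clock"],s["position"].round(1),"y-axis deg",np.degrees(np.arctan2(R[1,1],R[0,1])).round(2),"zax",R[:,2].round(3),"F",s["contact_force"].round(1),"w",round(s["gripper_width"],1),"j",s["joints"].round(2))
E
python3 - <<'E'
from h import *
import cv2
show(); print(delta([535,173,131.5]))
im,d=arm.get_image("wrist"); cv2.imwrite("pics/w1.png",im)
E
```

```text
3.0 [532.6 172.4 230.8] y-axis deg 172.05 zax [-0.001 -0.    -1.   ] F [ 0.  -0.4 -0.1] w 59.9 j [ 0.6   0.27 -0.15 -0.   -1.14 -0.74]
[-0.9 -2.4 99.3]
```

View pics/w1.png

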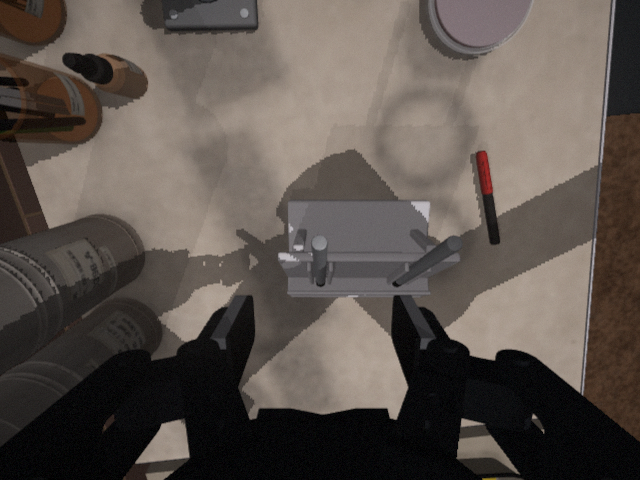

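The wrist view shows rod1's end at (320,243), midway between the fingers (about 250 and 395), so I'll lower onto it.

Call:
drive_tool:
  steps:
    - [0,-0.002,0.025,0,0.05]
    - [-0.001,0,0.025,0,0.04]
    - [0,0,0.02,0,0.04]
    - [0,0,0.015,0,0.04]
    - [0,0,0.01,0,0.04]
    - [0,0,0.004,0,0.04]
    - [0,0,0,0,0.04]
    - [0,0,0,0,0.04]

```text
clock: 3.85
position: [535.5, 173.6, 133.1]
ee_rot: [-0.656, 0.754, -0.0, 0.001]
contact_force: [-0.3, -0.7, 0.6]
gripper_width: 39.9
```

Run:
```python
from h import *
import cv2
show(); print(delta([535,173,131.5]))
im,d=arm.get_image("wrist"); cv2.imwrite("pics/w2.png",im)
```

```text
3.85 [535.5 173.6 133.1] y-axis deg 172.05 zax [ 0.001  0.001 -1.   ] F [-0.3 -0.7  0.6] w 39.9 j [ 0.6   0.37 -0.28  0.   -0.92 -0.74]
[0.6 0.4 1.6]
```

View pics/w2.png

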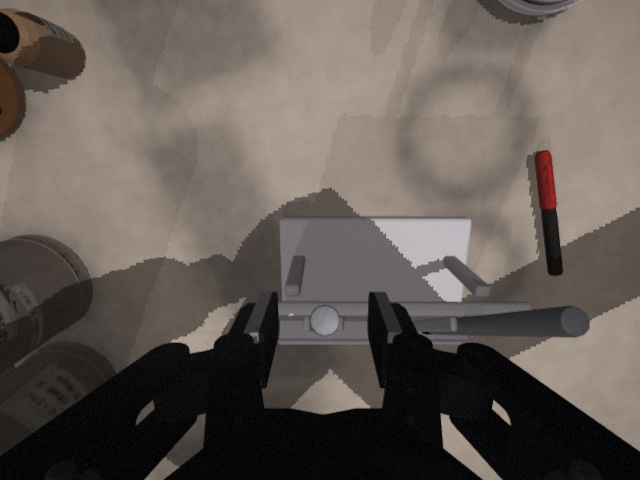

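The rod end at (324,320) is midway between the pads (272 and 375), so I'll close the fingers.

Call:
drive_tool:
  steps:
    - [0,0,0.001,0,0.02]
    - [0,0,0,0,0.0]
    - [0,0,0,0,0]
    - [0,0,0,0,0]
    - [0,0,0,0,0]
    - [0,0,0,0,0]

```text
clock: 4.5
position: [535.2, 173.3, 131.8]
ee_rot: [-0.657, 0.754, -0.0, 0.0]
contact_force: [0.1, -0.5, 3.6]
gripper_width: 8.1
```

Run:
```python
from h import *
show()
# arc in tool coords: theta 30->0
t=np.radians(np.linspace(30,0,16)); s=140
x=-s*np.sin(t)-5*np.cos(t); z=s*np.cos(t)-5*np.sin(t)
print(np.c_[-(np.diff(x)),-np.diff(z)].round(2))
```

```text
4.5 [535.2 173.3 131.8] y-axis deg 172.08 zax [ 0.001  0.    -1.   ] F [ 0.1 -0.5  3.6] w 8.1 j [ 0.6   0.37 -0.29  0.   -0.91 -0.74]
[[-4.19 -2.52]
 [-4.27 -2.37]
 [-4.36 -2.22]
 [-4.43 -2.07]
 [-4.5  -1.91]
 [-4.56 -1.76]
 [-4.62 -1.6 ]
 [-4.67 -1.43]
 [-4.72 -1.27]
 [-4.76 -1.1 ]
 [-4.8  -0.94]
 [-4.83 -0.77]
 [-4.85 -0.6 ]
 [-4.87 -0.43]
 [-4.88 -0.26]]
```

Call:
drive_tool:
  steps:
    - [-0.0042,0,-0.0025,0,0]
    - [-0.0043,0,-0.0024,0,0]
    - [-0.0044,0,-0.0022,0,0]
    - [-0.0044,0,-0.0021,0,0]
    - [-0.0045,0,-0.0019,0,0]
    - [0,0,0,0,0]

```text
clock: 5.1
position: [537.6, 195.5, 142.1]
ee_rot: [-0.657, 0.754, 0.0, -0.0]
contact_force: [-0.3, -3.2, -1.3]
gripper_width: 8.2
```

Run:
```python
from h import *
import cv2
show()
im,d=arm.get_image("scene"); cv2.imwrite("pics/s3.png",cv2.resize(im[220:410,180:380],None,fx=3,fy=3,interpolation=cv2.INTER_CUBIC))
```

```text
5.1 [537.6 195.5 142.1] y-axis deg 172.1 zax [-0.001 -0.    -1.   ] F [-0.3 -3.2 -1.3] w 8.2 j [ 0.63  0.38 -0.25 -0.   -0.95 -0.77]
```

View pics/s3.png

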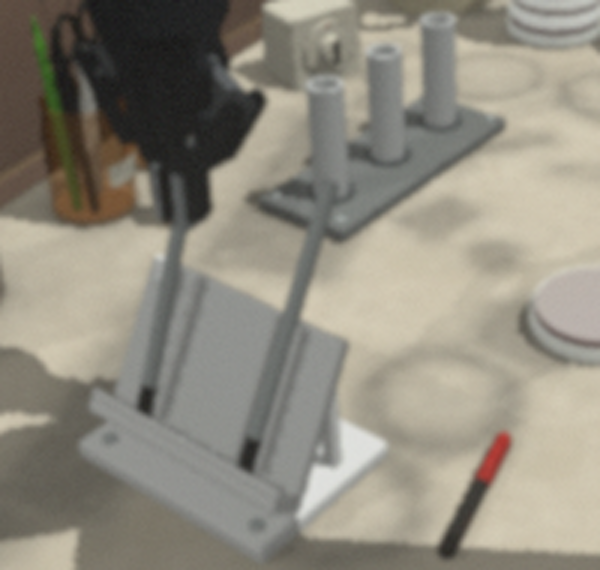

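The scene view shows the rod turning about its foot at (147,400), which is still behind the lip. The forces are only about 3 N, so I'll finish the arc.

Call:
drive_tool:
  steps:
    - [-0.0046,0,-0.0018,0,0]
    - [-0.0046,0,-0.0016,0,0]
    - [-0.0047,0,-0.0014,0,0]
    - [-0.0047,0,-0.0013,0,0]
    - [-0.0048,0,-0.0011,0,0]
    - [-0.0048,0,-0.0009,0,0]
    - [0,0,0,0,0]

```text
clock: 5.85
position: [542.3, 223.7, 150.9]
ee_rot: [-0.657, 0.754, -0.0, 0.001]
contact_force: [-0.7, -2.4, 0.6]
gripper_width: 8.4
```

Call:
drive_tool:
  steps:
    - [-0.0048,0,-0.0008,0,0]
    - [-0.0048,0,-0.0006,0,0]
    - [-0.0049,0,-0.0004,0,0]
    - [-0.0049,0,-0.0003,0,0]
    - [0,0,0,0,0]

```text
clock: 6.35
position: [545.0, 242.8, 152.8]
ee_rot: [-0.657, 0.754, -0.0, 0.0]
contact_force: [0.3, -2.9, -0.5]
gripper_width: 8.7
```

Run:
```python
from h import *
import cv2
show()
im,d=arm.get_image("scene"); cv2.imwrite("pics/s4.png",cv2.resize(im[220:410,180:380],None,fx=3,fy=3,interpolation=cv2.INTER_CUBIC))
```

```text
6.35 [545.  242.8 152.8] y-axis deg 172.1 zax [ 0.001  0.001 -1.   ] F [ 0.3 -2.9 -0.5] w 8.7 j [ 0.69  0.4  -0.18  0.   -0.99 -0.83]
```

View pics/s4.png

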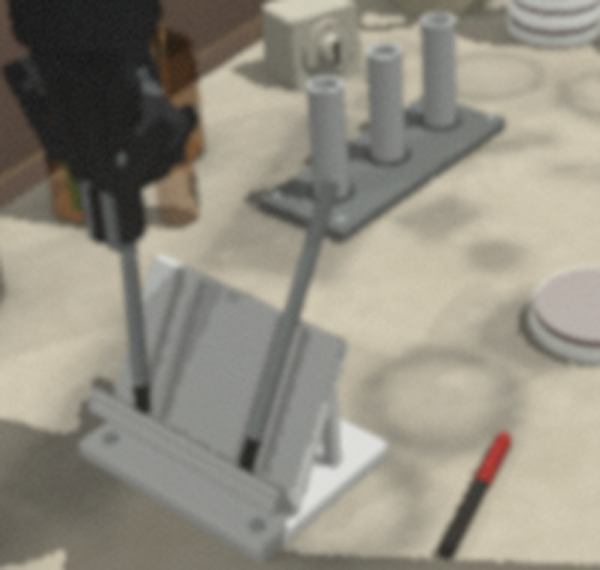

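```bash
python3 - <<'E'
from h import *
s=arm.read_state()["position"]
for z in [170,150,120,90,60,40,30]:
    u,v=proj("scene",[s[0],s[1],z]); print(z,((u-180)*3,(v-220)*3))
E
python3 - <<'E'
import cv2
im=cv2.imread('pics/s4.png'); cv2.imwrite('pics/s4b.png',cv2.resize(im[200:440,60:260],None,fx=2.5,fy=2.5,interpolation=cv2.INTER_CUBIC))
E
```

```text
170 (np.float64(112.85627134723802), np.float64(214.26906762556996))
150 (np.float64(117.21425885504107), np.float64(245.57356495273507))
120 (np.float64(123.57132410892592), np.float64(291.23792995895053))
90 (np.float64(129.72184314135106), np.float64(335.41862259895436))
60 (np.float64(135.6757213177611), np.float64(378.1867955517156))
40 (np.float64(139.54033636318277), np.float64(405.9472769994712))
30 (np.float64(141.4422405919894), np.float64(419.6091233770934))
```

View pics/s4b.png

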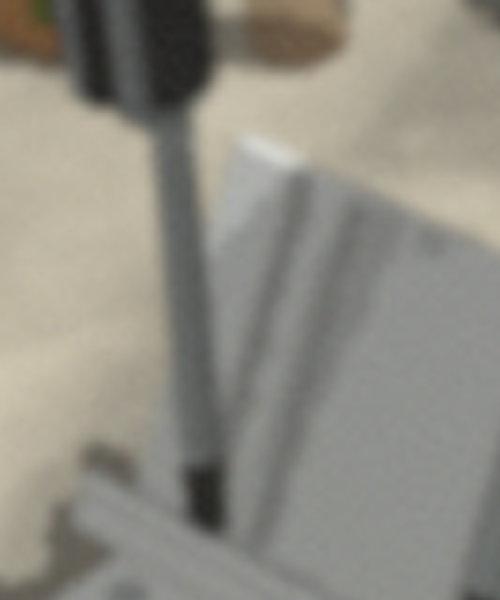

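The rod still leans about 2° in the original direction, so I'll push the arc on slightly.

Call:
drive_tool:
  steps:
    - [-0.003,0,0,0,0]
    - [-0.003,0,0,0,0]
    - [0,0,0,0,0]
    - [0,0,-0.01,0,0]
    - [0,0,-0.02,0,0]
    - [0,0,-0.03,0,0]
    - [0,0,-0.03,0,0]
    - [0,0,-0.03,0,0]
    - [0,0,-0.01,0,0]
    - [0,0,0,0,0]

```text
clock: 7.4
position: [546.3, 249.2, 285.0]
ee_rot: [-0.657, 0.754, 0.0, 0.003]
contact_force: [-0.5, -0.1, -0.8]
gripper_width: 8.2
```

```bash
cat >> h.py <<'E'
def look(cam,f,box=None,k=1):
    import cv2
    im,d=arm.get_image(cam)
    np.save(f"pics/{f}.npy",d); cv2.imwrite(f"pics/{f}_raw.png",im)
    if box: u0,v0,u1,v1=box; im=cv2.resize(im[v0:v1,u0:u1],None,fx=k,fy=k,interpolation=cv2.INTER_CUBIC)
    cv2.imwrite(f"pics/{f}.png",im)
E
python3 - <<'E'
from h import *
show()
look("scene","s5",(170,200,290,350),4); look("top","t5",(150,180,300,330),4)
s=arm.read_state()["position"]
for z in [s[2]+19,s[2],230,200,170,140,s[2]-121]:
    u,v=proj("scene",[s[0],s[1],z]); print(z,((u-170)*4,(v-200)*4), [ (a-b)*4 for a,b in zip(proj("top",[s[0],s[1],z]),(150,180))])
E
```

```text
7.4 [546.3 249.2 285. ] y-axis deg 172.08 zax [ 0.005  0.005 -1.   ] F [-0.5 -0.1 -0.8] w 8.2 j [ 0.7   0.31  0.03 -0.   -1.29 -0.84]
300.430323980562 (np.float64(139.2915289152195), np.float64(73.64711729147075)) [np.float64(-54.2572603585802), np.float64(185.3805182721045)]
281.430323980562 (np.float64(145.87564409978495), np.float64(120.06937510385421)) [np.float64(-35.22780933067577), np.float64(194.67363720987544)]
230 (np.float64(162.95827647564192), np.float64(240.51294907491229)) [np.float64(11.341753327883339), np.float64(217.41609488936183)]
200 (np.float64(172.45298688229536), np.float64(307.4567800979212)) [np.float64(35.61227627936091), np.float64(229.2687151325439)]
170 (np.float64(181.62347606749586), np.float64(372.1146424359006)) [np.float64(58.049481852609915), np.float64(240.22602649784096)]
140 (np.float64(190.4860722929326), np.float64(434.6016608630275)) [np.float64(78.85353451961885), np.float64(250.385780215311)]
160.43032398056198 (np.float64(184.48324207889846), np.float64(392.27783693402125)) [np.float64(64.85440740705565), np.float64(243.54924283484468)]
```

View pics/s5.png

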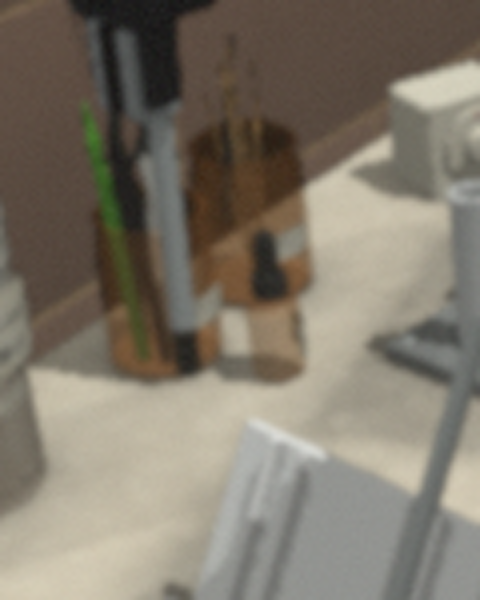

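View pics/t5.png

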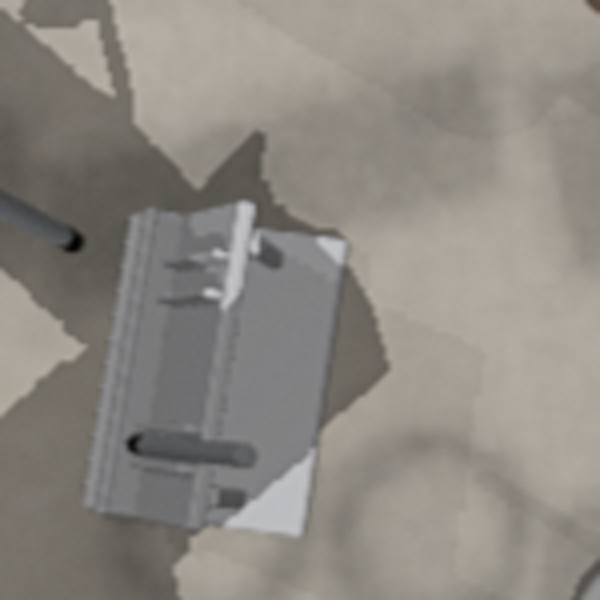

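Run:
```python
from h import *
show()
look("scene","s6",(190,210,240,310),6); look("top","t6",(120,200,200,260),8); look("wrist","w6")
s=arm.read_state()["position"];print(s)
```

```text
7.5 [544.9 248.2 281.4] y-axis deg 172.06 zax [-0.001  0.    -1.   ] F [-0.1 -0.1 -1.2] w 8.4 j [ 0.7   0.31  0.02 -0.   -1.29 -0.84]
[544.85728113 247.78065377 280.70657215]
```

View pics/s6.png

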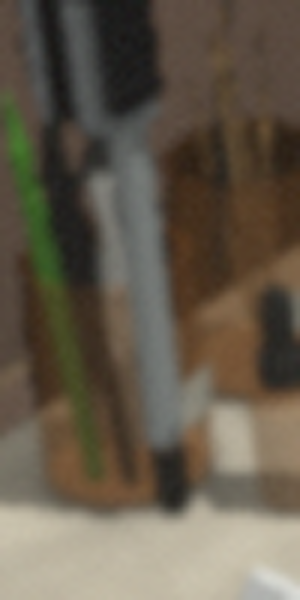

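View pics/t6.png

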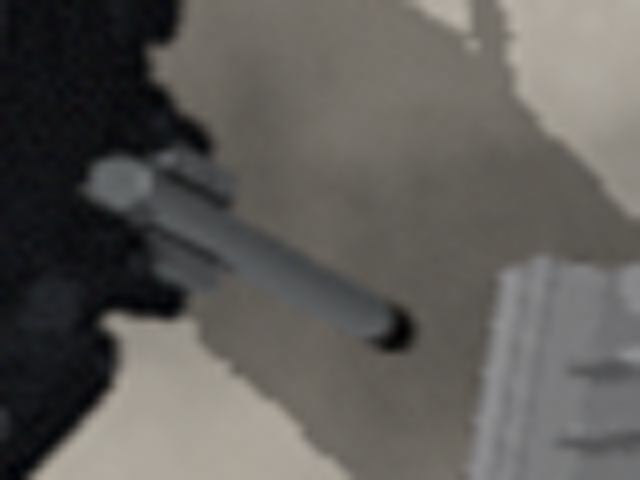

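View pics/w6.png

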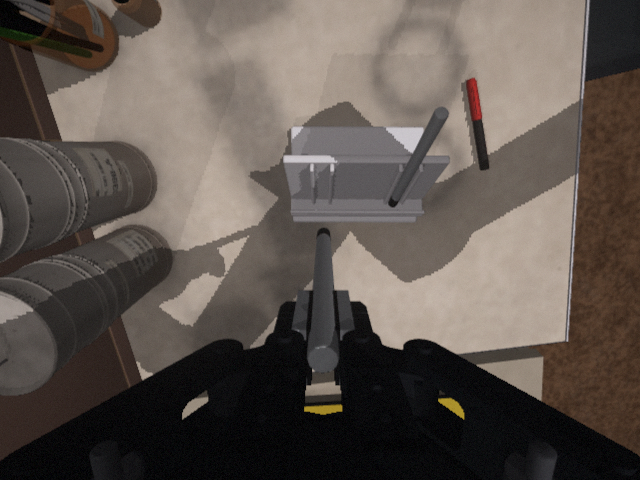

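```bash
cat >> h.py <<'E'
from scipy.optimize import least_squares
def wrist_w2c():
    s=arm.read_state(); T=np.eye(4); T[:3,:3]=Ro.from_quat(s["ee_rot"]).as_matrix(); T[:3,3]=s["position"]
    return np.linalg.inv(T@arm.camera_params("wrist")["mount"])
def pj(cam,X):
    p=arm.camera_params(cam); M=wrist_w2c() if cam=="wrist" else p["world_to_cam"]; q=M@np.r_[X,1]; K=p["K"]
    return np.array([K[0,2]+K[0,0]*q[0]/-q[2], K[1,2]-K[1,1]*q[1]/-q[2]])
def rodfit(obs):  # obs list (cam,'top'/'foot',(u,v)); returns foot, axis
    s=arm.read_state()["position"]
    def un(p):
        f=p[:3]; a=np.array([p[3],p[4],np.sqrt(1-p[3]**2-p[4]**2)]); return f,a
    def r(p):
        f,a=un(p); out=[]
        for c,k,uv in obs: out+=list(pj(c,f+a*(170 if k=='top' else 0))-uv)
        return out
    o=least_squares(r,[s[0],s[1],s[2]-121,0,0])
    f,a=un(o.x); R=Ro.from_quat(arm.read_state()["ee_rot"])
    print("foot",f.round(1),"lean deg x,y",np.degrees(o.x[3:]).round(2),"res",o.fun.round(1))
    print("tool frame: foot",R.inv().apply(f-s).round(1),"axis",R.inv().apply(a).round(3))
    return f,a
E
python3 - <<'E'
from h import *
t=lambda u,v:(u/8+120-.45,v/8+200-.45)
W=[("wrist","top",(322,355)),("wrist","foot",(323,232))]
T=[("top","top",t(122,183)),("top","foot",t(395,330))]
rodfit(W+T)
rodfit(T+[("scene","foot",(190+173/6-.4,210+503/6-.4))])
rodfit(W+T+[("scene","foot",(190+173/6-.4,210+503/6-.4))])
E
```

```text
foot [543.3 242.3 160.5] lean deg x,y [-0.02 -1.22] res [-0.2  0.2 -0.4  0.4  0.7  1.1  0.8  0.9]
tool frame: foot [  5.4   0.5 120.2] axis [ 0.023 -0.    -1.   ]
foot [544.2 242.1 166. ] lean deg x,y [-0.19 -1.5 ] res [ 0.  -0.  -0.  -0.1  0.1  0. ]
tool frame: foot [  5.5  -0.4 114.7] axis [ 0.028  0.002 -1.   ]
foot [543.3 241.3 164.9] lean deg x,y [-0.17 -1.83] res [-0.1  0.4 -0.5  0.5  1.6  0.7  0.6  0.5  0.9  0.5]
tool frame: foot [  6.4   0.3 115.8] axis [ 0.034  0.001 -0.999]
```

Run:
```python
from h import *
for u,v in [(201,228),(321,164),(428,98)]: print(atz("scene",u/6+255-.4,v/6+210-.4,105))
show()
off=toworld([5.5,0,0]); off[2]=0
for m in [(606,-50.5)]: print(delta(np.array([*m,0])-off+[0,0,280.7]))
```

```text
[605.5 -52.6 105. ]
[ 594.6 -120.1  105. ]
[ 588.3 -193.1  105. ]
7.65 [544.9 247.8 280.7] y-axis deg 172.06 zax [-0.003 -0.002 -1.   ] F [-0.  -0.3 -1. ] w 8.2 j [ 0.7   0.31  0.02 -0.   -1.29 -0.84]
[ 281.5 -101.7    0.3]
```

Call:
drive_tool:
  steps:
    - [0.01,-0.004,0,0,0]
    - [0.02,-0.007,0,0,0]
    - [0.03,-0.011,0,0,0]
    - [0.03,-0.011,0,0,0]
    - [0.03,-0.011,0,0,0]
    - [0.03,-0.011,0,0,0]
    - [0.03,-0.011,0,0,0]
    - [0.03,-0.011,0,0,0]
    - [0.03,-0.011,0,0,0]
    - [0.02,-0.007,0,0,0]
    - [0.013,-0.004,0,0,0]
    - [0.0085,-0.003,0,0,0]
    - [0,0,0.01,0,0]
    - [0,0,0.01,0,0]
    - [0,0,0.01,0,0]
    - [0,0,0,0,0]
    - [0,0,0,0,0]

```text
clock: 9.35
position: [607.5, -44.4, 252.2]
ee_rot: [-0.657, 0.754, 0.0, -0.0]
contact_force: [-0.6, 0.2, -0.7]
gripper_width: 8.3
```

Run:
```python
from h import *
show()
look("scene","s7",(250,170,370,290),5); look("top","t7",(290,160,430,260),5);look("wrist","w7",(160,100,480,420),2)
```

```text
9.35 [607.5 -44.4 252.2] y-axis deg 172.13 zax [-0.001 -0.    -1.   ] F [-0.6  0.2 -0.7] w 8.3 j [ 0.19  0.34  0.    0.   -1.23 -0.33]
```

View pics/s7.png

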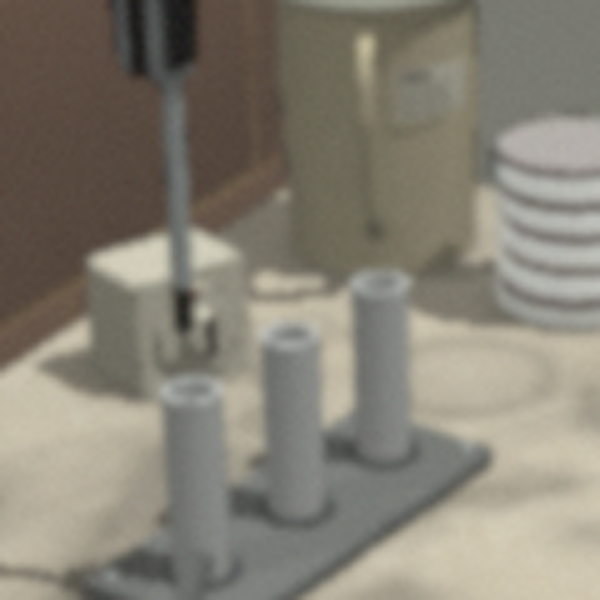

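View pics/t7.png

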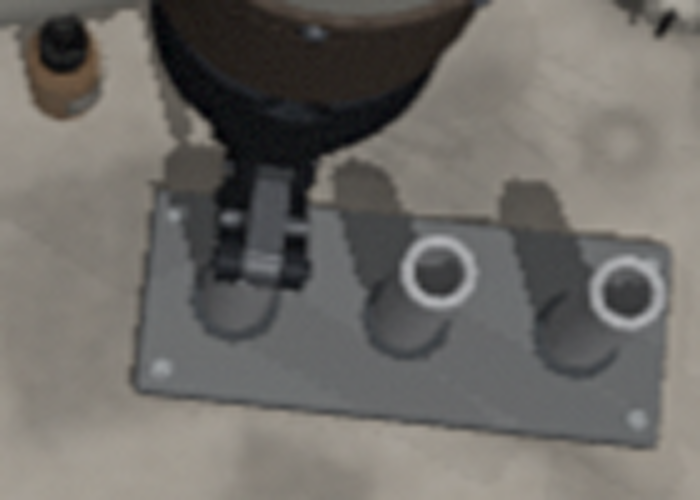

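View pics/w7.png

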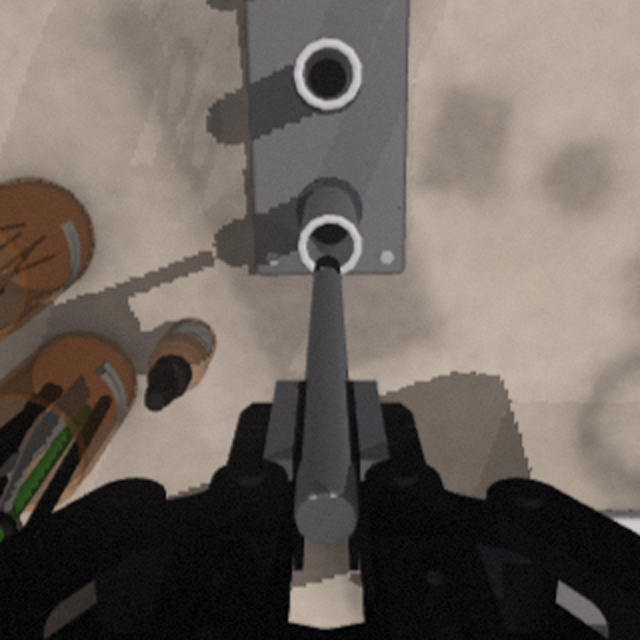

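```bash
cat >> h.py <<'E'
def wrist_tool(u,v,zt):  # point in tool frame at tool z=zt
    p=arm.camera_params("wrist"); K=p["K"]; M=p["mount"]
    d=M[:3,:3]@np.array([(u-K[0,2])/K[0,0],-(v-K[1,2])/K[1,1],-1.]); c=M[:3,3]
    return (c+d*(zt-c[2])/d[2]).round(1)
E
python3 - <<'E'
from h import *
print("mouth0",wrist_tool(325-.2,222.5-.2,252-105))
print("mouth1",wrist_tool(160+327/2,100+75/2,252-105))
for z in (116,118,120):print("foot",z,wrist_tool(323.3,232.5,z))
print("top", wrist_tool(160+326/2,100+515/2,-50))
E
```

```text
mouth0 [  7.6   2.2 147. ]
mouth1 [ 76.2   1.1 147. ]
foot 116 [  6.4   1.  116. ]
foot 118 [  5.9   1.  118. ]
foot 120 [  5.4   1.  120. ]
top [  8.8   0.8 -50. ]
```

Call:
drive_tool:
  steps:
    - [0.001,0.001,0.01,0,0]
    - [0,0,0.01,0,0]
    - [0,0,0.005,0,0]
    - [0,0,0.005,0,0]
    - [0,0,0.005,0,0]
    - [0,0,0.005,0,0]
    - [0,0,0.005,0,0]
    - [0,0,0.005,0,0]
    - [0,0,0.005,0,0]
    - [0,0,0.005,0,0]
    - [0,0,0,0,0]

```text
clock: 10.6
position: [606.0, -45.8, 191.6]
ee_rot: [-0.656, 0.754, 0.001, -0.001]
contact_force: [0.0, -0.1, -0.1]
gripper_width: 8.3
```

Call:
drive_tool:
  steps:
    - [0,0,0.003,0,0]
    - [0,0,0.003,0,0]
    - [0,0,0.003,0,0]
    - [0,0,0,0,0]

```text
clock: 11.0
position: [606.2, -45.8, 183.1]
ee_rot: [-0.656, 0.754, 0.0, -0.0]
contact_force: [-0.0, -0.8, -0.3]
gripper_width: 8.4
```

Call:
drive_tool:
  steps:
    - [0,0,0.002,0,0]
    - [0,0,0.002,0,0]
    - [0,0,0.002,0,0]
    - [0,0,0.002,0,0]
    - [0,0,0,0,0]

```text
clock: 11.5
position: [606.5, -45.8, 175.7]
ee_rot: [-0.657, 0.754, -0.0, 0.0]
contact_force: [-0.5, 0.1, -1.3]
gripper_width: 8.4
```

Call:
drive_tool:
  steps:
    - [0,0,0.002,0,0]
    - [0,0,0.002,0,0]
    - [0,0,0,0,0]

```text
clock: 11.8
position: [607.5, -46.1, 175.2]
ee_rot: [-0.657, 0.754, -0.002, 0.001]
contact_force: [-2.5, 0.3, 11.6]
gripper_width: 8.4
```

The rod stopped at TCP z 175, which puts the foot at about 57 mm. That is the stopper height, so mouth0 is the blocked sleeve. I'll lift out and go to mouth1.

Call:
drive_tool:
  steps:
    - [0,0,-0.005,0,0]
    - [0,0,-0.01,0,0]
    - [0,0,-0.01,0,0]
    - [0,0,-0.015,0,0]
    - [0,0,-0.015,0,0]
    - [0,0,-0.01,0,0]
    - [0,0,-0.008,0,0]
    - [0,0,0,0,0]
    - [0.01,0,0,0,0]
    - [0.02,0,0,0,0]
    - [0.02,-0.001,0,0,0]
    - [0.013,0,0,0,0]
    - [0.006,0,0,0,0]
    - [0,0,0,0,0]
    - [0,0,0,0,0]

```text
clock: 13.3
position: [597.9, -114.1, 244.4]
ee_rot: [-0.656, 0.754, 0.0, -0.0]
contact_force: [0.4, 0.5, -0.5]
gripper_width: 8.3
```

Run:
```python
from h import *
show()
look("wrist","w8",(160,100,480,420),2);look("scene","s8",(250,170,370,290),5)
```

```text
13.3 [ 597.9 -114.1  244.4] y-axis deg 172.07 zax [-0.  0. -1.] F [ 0.4  0.5 -0.5] w 8.3 j [ 0.08  0.35 -0.01 -0.   -1.21 -0.22]
```

View pics/w8.png

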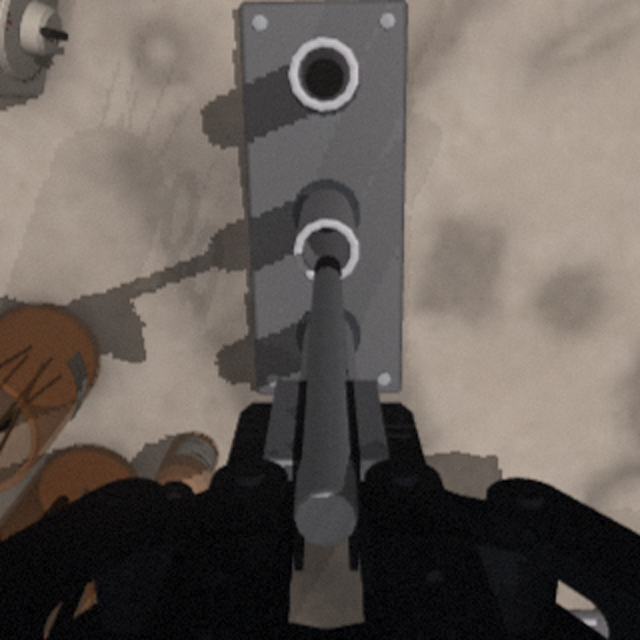

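View pics/s8.png

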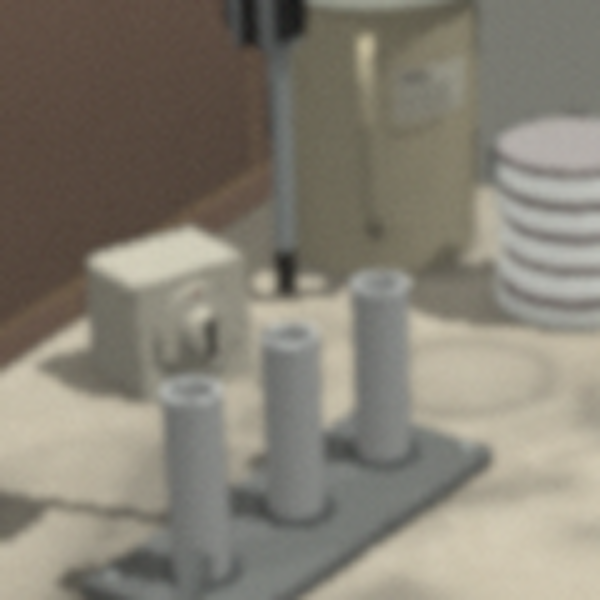

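Run:
```python
from h import *
print("mouth1",wrist_tool(160+326.5/2-.2,100+250/2-.2,244.4-105))
print("mouth2",wrist_tool(160+323.5/2-.2,100+75/2-.2,244.4-105))
print("foot",wrist_tool(160+327.5/2-.2,100+265/2-.2,118))
```

```text
mouth1 [  7.1   0.8 139.4]
mouth2 [ 76.2  -0.5 139.4]
foot [  6.1   1.2 118. ]
```

Call:
drive_tool:
  steps:
    - [0,0,0.007,0,0]
    - [0,0,0.007,0,0]
    - [0,0,0.006,0,0]
    - [0,0,0.006,0,0]
    - [0,0,0.006,0,0]
    - [0,0,0.006,0,0]
    - [0,0,0.006,0,0]
    - [0,0,0.006,0,0]
    - [0,0,0.006,0,0]
    - [0,0,0.004,0,0]
    - [0,0,0.004,0,0]
    - [0,0,0.004,0,0]
    - [0,0,0.004,0,0]
    - [0,0,0.003,0,0]
    - [0,0,0,0,0]

```text
clock: 14.9
position: [597.7, -114.2, 169.1]
ee_rot: [-0.657, 0.754, 0.0, -0.0]
contact_force: [-0.5, 0.1, 0.2]
gripper_width: 8.3
```

Call:
drive_tool:
  steps:
    - [0,0,0.005,0,0]
    - [0,0,0.005,0,0]
    - [0,0,0.005,0,0]
    - [0,0,0.005,0,0]
    - [0,0,0.004,0,0]
    - [0,0,0,0,0]

```text
clock: 15.5
position: [597.5, -114.2, 144.7]
ee_rot: [-0.656, 0.754, 0.001, -0.001]
contact_force: [-0.9, -0.6, -1.1]
gripper_width: 8.3
```

Call:
drive_tool:
  steps:
    - [0,0,0.003,0,0]
    - [0,0,0.002,0,0]
    - [0,0,0.002,0,0]
    - [0,0,0,0,0]

```text
clock: 15.9
position: [597.8, -114.3, 138.3]
ee_rot: [-0.656, 0.754, 0.0, -0.0]
contact_force: [0.6, -0.3, -0.6]
gripper_width: 8.6
```

Call:
drive_tool:
  steps:
    - [0,0,0.002,0,0]
    - [0,0,0.001,0,0]
    - [0,0,0,0,0]

```text
clock: 16.2
position: [597.8, -114.2, 135.4]
ee_rot: [-0.657, 0.754, 0.0, -0.0]
contact_force: [0.6, 0.3, -0.5]
gripper_width: 8.3
```

Call:
drive_tool:
  steps:
    - [0,0,0.001,0,0]
    - [0,0,0.001,0,0]
    - [0,0,0,0,0]

```text
clock: 16.5
position: [598.2, -114.3, 134.5]
ee_rot: [-0.657, 0.754, -0.0, 0.0]
contact_force: [-1.9, -0.0, 3.6]
gripper_width: 8.0
```

Call:
drive_tool:
  steps:
    - [0,0,0,0,0.014]
    - [0,0,0,0,0.02]
    - [0,0,0,0,0.03]
    - [0,0,0,0,0.04]
    - [0,0,0,0,0.04]
    - [0,0,-0.02,0,0.04]
    - [0,0,-0.03,0,0.04]
    - [0,0,-0.03,0,0.04]
    - [0,0,-0.02,0,0.04]
    - [0,0,0,0,0.04]

```text
clock: 17.5
position: [599.7, -114.4, 237.4]
ee_rot: [-0.657, 0.754, -0.003, 0.003]
contact_force: [0.1, 0.6, 0.8]
gripper_width: 40.2
```

Run:
```python
from h import *
show()
look("wrist","w9");look("scene","s9",(190,210,370,370),4)
```

```text
17.5 [ 599.7 -114.4  237.4] y-axis deg 172.09 zax [ 0.008 -0.    -1.   ] F [0.1 0.6 0.8] w 40.2 j [ 0.08  0.35 -0.03  0.   -1.18 -0.22]
```

View pics/w9.png

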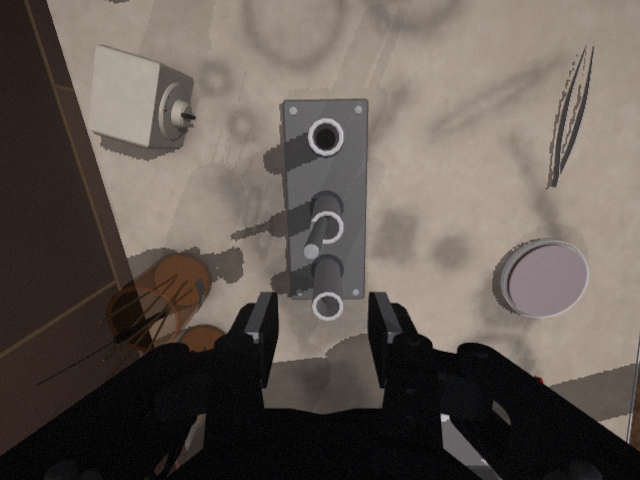

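View pics/s9.png

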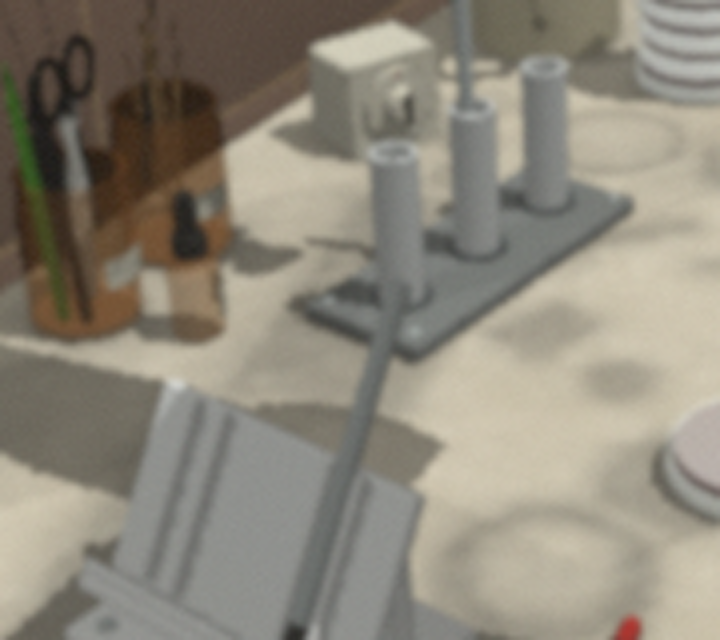

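Rod1 stands in the middle sleeve: the wrist view shows its end at (312,250), and the foot stopped at about 16 mm. Next is rod0.

Run:
```python
from h import *
show(); print(delta([456.5,183.6,225]))
```

```text
17.6 [ 597.7 -114.1  233.4] y-axis deg 172.05 zax [ 0.     0.001 -1.   ] F [ 0.1 -0.1 -0.5] w 40.0 j [ 0.08  0.36 -0.03 -0.   -1.18 -0.22]
[-275.3  181.     8.6]
```

Call:
drive_tool:
  steps:
    - [-0.015,0.01,0,0,0.04]
    - [-0.03,0.02,0,0,0.04]
    - [-0.03,0.02,0,0,0.04]
    - [-0.03,0.02,0,0,0.04]
    - [-0.03,0.02,0,0,0.04]
    - [-0.03,0.02,0,0,0.04]
    - [-0.03,0.02,0,0,0.04]
    - [-0.03,0.02,0,0,0.04]
    - [-0.025,0.016,0,0,0.04]
    - [-0.015,0.009,0,0,0.04]
    - [-0.01,0.006,0,0,0.04]
    - [0,0,0.01,0,0.04]
    - [0,0,0.005,0,0.04]
    - [0,0,0,0,0.04]

```text
clock: 19.0
position: [456.0, 181.9, 216.9]
ee_rot: [-0.656, 0.755, 0.0, -0.002]
contact_force: [0.7, 0.8, 0.8]
gripper_width: 40.1
```

Run:
```python
from h import *
show(); print(delta([456.5,183.6,131.5]))
look("wrist","w10")
```

```text
19.0 [456.  181.9 216.9] y-axis deg 172.0 zax [-0.003 -0.002 -1.   ] F [0.7 0.8 0.8] w 40.1 j [ 0.71  0.17 -0.33 -0.   -1.07 -0.85]
[-1.9 -0.5 85.4]
```

View pics/w10.png

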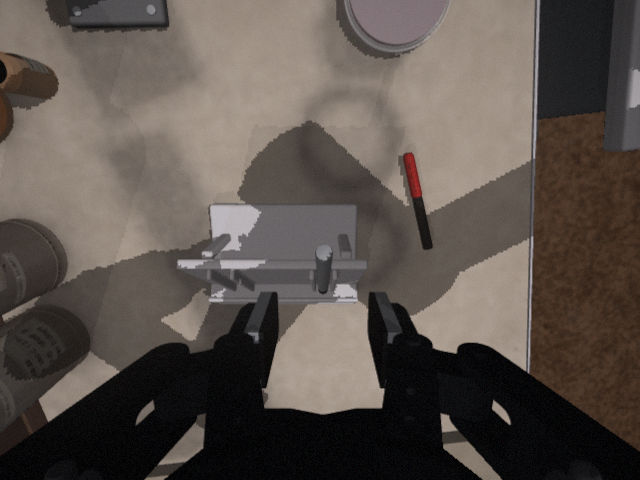

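The rod0 end at (324,250) is centred between the pads at (272 and 375).

Call:
drive_tool:
  steps:
    - [-0.001,0,0.02,0,0.04]
    - [-0.001,0,0.025,0,0.04]
    - [0,0,0.02,0,0.04]
    - [0,0,0.012,0,0.04]
    - [0,0,0.006,0,0.04]
    - [0,0,0.002,0,0.04]
    - [0,0,0,0,0.04]
    - [0,0,0,0,0.04]

```text
clock: 19.85
position: [457.4, 185.3, 134.4]
ee_rot: [-0.656, 0.754, -0.0, 0.001]
contact_force: [-0.1, -0.2, 0.1]
gripper_width: 39.7
```

Call:
drive_tool:
  steps:
    - [0,0,0,0,0.02]
    - [0,0,0,0,0.0]
    - [0,0,0,0,0]
    - [0,0,0,0,0]
    - [0,0,0,0,0]
    - [0,0,0,0,0]

```text
clock: 20.45
position: [457.0, 185.2, 134.1]
ee_rot: [-0.657, 0.754, -0.0, 0.0]
contact_force: [-1.0, -0.8, 4.8]
gripper_width: 8.4
```

Call:
drive_tool:
  steps:
    - [-0.0042,0,-0.0025,0,0]
    - [-0.0043,0,-0.0024,0,0]
    - [-0.0044,0,-0.0022,0,0]
    - [-0.0044,0,-0.0021,0,0]
    - [-0.0045,0,-0.0019,0,0]
    - [-0.0046,0,-0.0018,0,0]
    - [-0.0046,0,-0.0016,0,0]
    - [0,0,0,0,0]

```text
clock: 21.25
position: [461.4, 216.8, 148.2]
ee_rot: [-0.657, 0.754, 0.0, 0.001]
contact_force: [-1.9, -1.2, -1.5]
gripper_width: 7.8
```

Call:
drive_tool:
  steps:
    - [-0.0047,0,-0.0014,0,0]
    - [-0.0047,0,-0.0013,0,0]
    - [-0.0048,0,-0.0011,0,0]
    - [-0.0048,0,-0.0009,0,0]
    - [-0.0048,0,-0.0008,0,0]
    - [-0.0048,0,-0.0006,0,0]
    - [-0.0049,0,-0.0004,0,0]
    - [-0.0049,0,-0.0003,0,0]
    - [-0.005,0,0,0,0]
    - [-0.003,0,0,0,0]
    - [0,0,0,0,0]

```text
clock: 22.35
position: [468.0, 262.6, 155.0]
ee_rot: [-0.657, 0.754, 0.0, 0.001]
contact_force: [-0.5, -2.5, -0.3]
gripper_width: 6.8
```

Run:
```python
from h import *
show()
look("scene","s11",(180,220,330,370),4);look("wrist","w11",(160,100,480,420),2)
```

```text
22.35 [468.  262.6 155. ] y-axis deg 172.09 zax [ 0.001  0.001 -1.   ] F [-0.5 -2.5 -0.3] w 6.8 j [ 0.81  0.31 -0.32  0.   -0.94 -0.95]
```

View pics/s11.png

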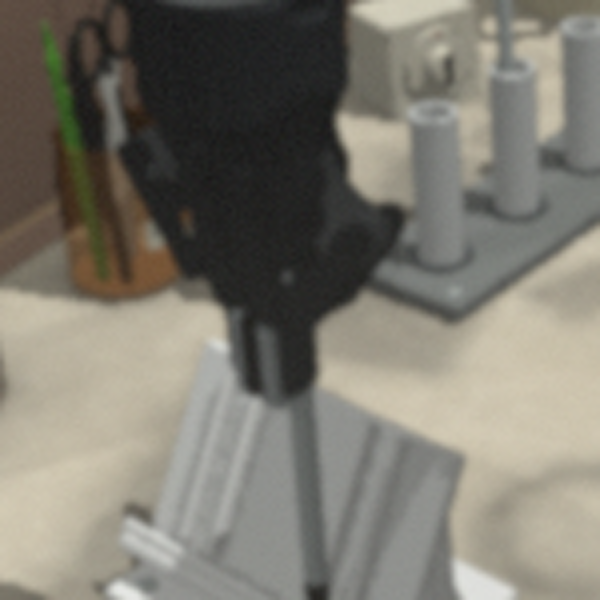

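View pics/w11.png

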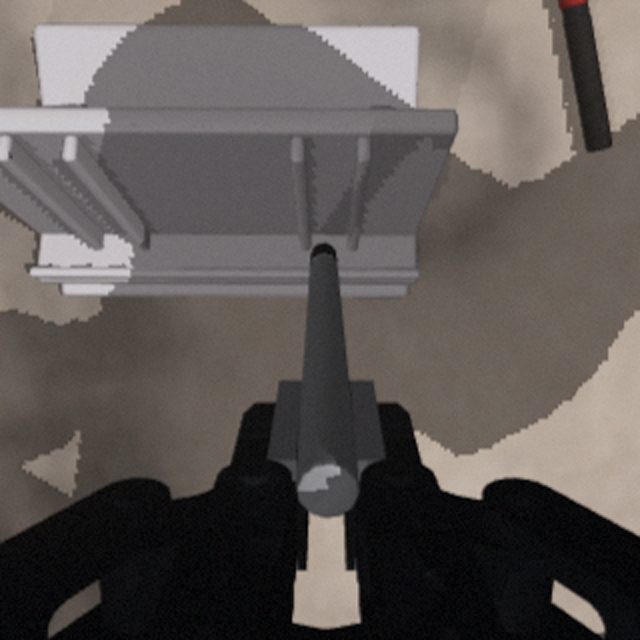

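Run:
```python
from h import *
p=lambda u,v:(160+u/2-.2,100+v/2-.2)
for z in (116,120,124): print("foot",z,wrist_tool(*p(322,250),z))
for z in (-54,-50,-46): print("top",z,wrist_tool(*p(328,490),z))
print("pad bottom edges? z=0", wrist_tool(*p(275,381),0),wrist_tool(*p(373,381),0),wrist_tool(*p(270,460),0))
```

```text
foot 116 [ 12.4  -0.9 116. ]
foot 120 [ 11.5  -1.  120. ]
foot 124 [ 10.6  -1.  124. ]
top -54 [ 15.7   1.  -54. ]
top -50 [ 13.2   1.  -50. ]
top -46 [ 10.6   1.1 -46. ]
pad bottom edges? z=0 [  9.2 -10.6   0. ] [ 9.2 11.1  0. ] [-10.4 -12.1   0. ]
```

Rod0 is upright, but it has slid about 12 mm forward to the edge of the pads, which is a poor hold. I'll reverse the arc, lay it back in the channel and regrasp it centred.

Call:
drive_tool:
  steps:
    - [0.003,0,0,0,0]
    - [0.005,0,0,0,0]
    - [0.0049,0,0.0003,0,0]
    - [0.0049,0,0.0004,0,0]
    - [0.0048,0,0.0006,0,0]
    - [0.0048,0,0.0008,0,0]
    - [0,0,0,0,0]

```text
clock: 23.15
position: [463.3, 233.4, 152.5]
ee_rot: [-0.656, 0.755, -0.0, -0.001]
contact_force: [-0.0, -0.5, -0.3]
gripper_width: 0.1
```

Run:
```python
from h import *
show()
look("wrist","w12",(160,100,480,420),2)
```

```text
23.15 [463.3 233.4 152.5] y-axis deg 172.03 zax [-0.001 -0.001 -1.   ] F [-0.  -0.5 -0.3] w 0.1 j [ 0.78  0.28 -0.36  0.   -0.93 -0.92]
```

View pics/w12.png

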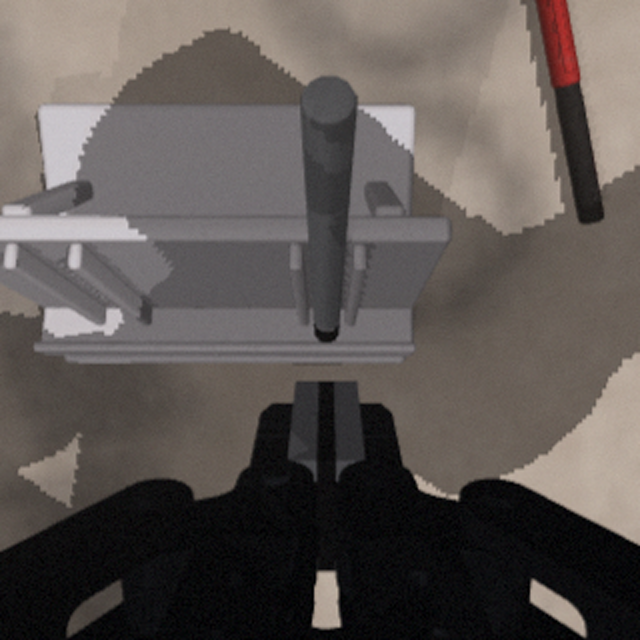

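The rod slipped out of the pads and tipped back into its channel. It now lies leaning on the panel (end at (328,100) in the crop). I'll rise, let it settle and measure it again.

Call:
drive_tool:
  steps:
    - [0,0,-0.02,0,0]
    - [0,0,-0.025,0,0.02]
    - [0,0,-0.025,0,0.04]
    - [0,0,-0.01,0,0.04]
    - [0,0,0,0,0.04]
    - [0,0,0,0,0.04]

```text
clock: 23.8
position: [463.1, 234.2, 231.7]
ee_rot: [-0.656, 0.754, 0.0, -0.001]
contact_force: [0.1, -0.5, -1.1]
gripper_width: 40.0
```

Run:
```python
from h import *
show()
look("wrist","w13");look("scene","s13",(180,250,330,400),4);look("top","t13",(150,200,270,320),5)
```

```text
23.8 [463.1 234.2 231.7] y-axis deg 172.05 zax [-0.002 -0.001 -1.   ] F [ 0.1 -0.5 -1.1] w 40.0 j [ 0.78  0.21 -0.25 -0.   -1.12 -0.92]
```

View pics/w13.png

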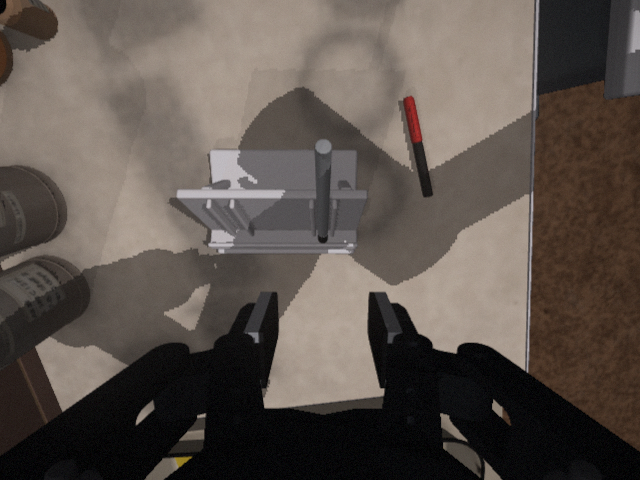

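View pics/s13.png

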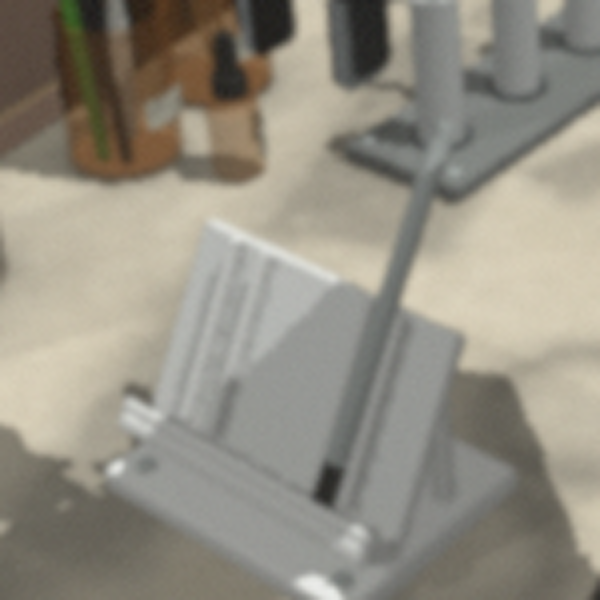

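View pics/t13.png

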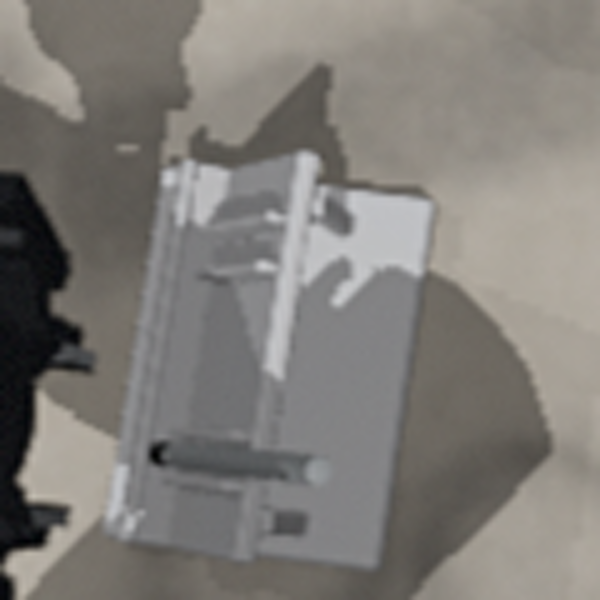

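Run:
```python
from h import *
t=lambda u,v:(u/5+150-.4,v/5+200-.4)
s=lambda u,v:(u/4+180-.4,v/4+250-.4)
f,a=rodfit([("top","top",t(317,470)),("top","foot",t(154,453)),("wrist","top",(323,147)),("wrist","foot",(322,241)),("scene","top",s(440,130))])
print(np.degrees(np.arccos(a[2])), f+170*a)
f,a=rodfit([("top","top",t(317,470)),("top","foot",t(154,453)),("scene","top",s(440,130)),("scene","foot",s(326,504))])
print(np.degrees(np.arccos(a[2])), f+170*a)
print(wrist_tool(324,320,-45), "rod1 at grasp")
```

```text
foot [466.5 257.3  29.9] lean deg x,y [ -4.53 -31.  ] res [ 0.3  0.8 -0.1  0.4 -0.6  0.5 -0.2 -0.   1.4 -0.2]
tool frame: foot [-23.9  -0.5 201.3] axis [ 0.549  0.005 -0.836]
33.14616145621415 [453.09674235 165.3305084  172.26486713]
foot [466.4 254.3  31.3] lean deg x,y [ -4.09 -29.93] res [-0.2  0.1  1.2  0.5  0.7 -2.2 -1.5  2.2]
tool frame: foot [-20.8  -0.8 199.9] axis [ 0.529  0.    -0.849]
31.81489681521487 [454.23064079 165.4910061  175.80595186]
[ 18.8   1.1 -45. ] rod1 at grasp
```

Run:
```python
from h import *
show(); print(delta([455.3,178.8,127]))
t=np.radians(np.linspace(33,0,17)); s=137
x=-s*np.sin(t)-5*np.cos(t); z=s*np.cos(t)-5*np.sin(t)
print(np.c_[-(np.diff(x)),-np.diff(z)].round(1).tolist())
```

```text
23.95 [463.2 234.1 231.3] y-axis deg 172.06 zax [-0.002 -0.002 -1.   ] F [-0.  -1.3  1.3] w 40.0 j [ 0.78  0.21 -0.25 -0.   -1.12 -0.92]
[ 5.570e+01 -1.000e-01  1.044e+02]
[[-4.1, -2.8], [-4.2, -2.6], [-4.3, -2.5], [-4.4, -2.3], [-4.4, -2.1], [-4.5, -2.0], [-4.6, -1.8], [-4.6, -1.7], [-4.7, -1.5], [-4.8, -1.3], [-4.8, -1.1], [-4.8, -1.0], [-4.9, -0.8], [-4.9, -0.6], [-4.9, -0.4], [-4.9, -0.3]]
```

Call:
drive_tool:
  steps:
    - [0.015,0,0,0,0.04]
    - [0.025,0,0.005,0,0.04]
    - [0.0155,0,0.015,0,0.04]
    - [0,0,0.025,0,0.04]
    - [0,0,0.025,0,0.04]
    - [0,0,0.015,0,0.04]
    - [0,0,0.01,0,0.04]
    - [0,0,0.006,0,0.04]
    - [0,0,0,0,0.04]
    - [0,0,0,0,0.04]

```text
clock: 24.95
position: [456.5, 179.8, 132.4]
ee_rot: [-0.657, 0.754, -0.0, 0.001]
contact_force: [0.3, 0.0, 0.5]
gripper_width: 40.1
```

Run:
```python
from h import *
show(); print(delta([455.3,178.8,127]))
look("wrist","w14",(160,100,480,420),2)
```

```text
24.95 [456.5 179.8 132.4] y-axis deg 172.08 zax [ 0.001  0.001 -1.   ] F [0.3 0.  0.5] w 40.1 j [ 0.71  0.26 -0.46  0.   -0.85 -0.85]
[1.2 1.1 5.4]
```

View pics/w14.png

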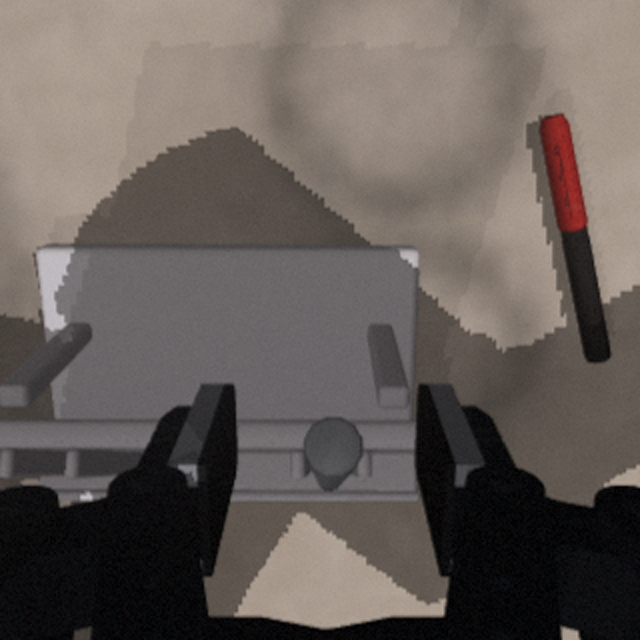

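Call:
drive_tool:
  steps:
    - [0.003,0,0.004,0,0.04]
    - [0.002,0,0.001,0,0.02]
    - [0,0,0,0,0.0]
    - [0,0,0,0,0]
    - [0,0,0,0,0]
    - [0,0,0,0,0]
    - [0,0,0,0,0]

```text
clock: 25.7
position: [455.4, 174.6, 126.9]
ee_rot: [-0.657, 0.754, -0.0, -0.0]
contact_force: [-0.2, -1.5, 0.5]
gripper_width: 8.2
```

Call:
drive_tool:
  steps:
    - [-0.0041,0,-0.0028,0,0]
    - [-0.0042,0,-0.0026,0,0]
    - [-0.0043,0,-0.0025,0,0]
    - [-0.0044,0,-0.0023,0,0]
    - [-0.0044,0,-0.0021,0,0]
    - [-0.0045,0,-0.002,0,0]
    - [-0.0046,0,-0.0018,0,0]
    - [-0.0046,0,-0.0017,0,0]
    - [0,0,0,0,0]

```text
clock: 26.6
position: [460.1, 209.6, 144.6]
ee_rot: [-0.657, 0.754, -0.0, -0.0]
contact_force: [-1.6, -5.1, 0.2]
gripper_width: 8.3
```

Run:
```python
from h import *
show()
look("wrist","w15",(160,100,480,420),2)
```

```text
26.6 [460.1 209.6 144.6] y-axis deg 172.1 zax [-0.001 -0.001 -1.   ] F [-1.6 -5.1  0.2] w 8.3 j [ 0.75  0.27 -0.4   0.   -0.9  -0.89]
```

View pics/w15.png

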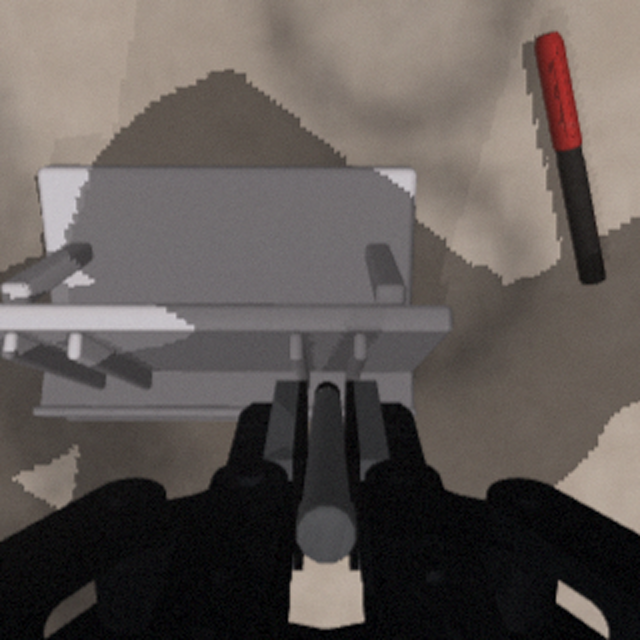

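```bash
cat >> h.py <<'E'
def wfit(topuv,footuv,grip_s=None,footz=None):
    # crop pixels (2x, offset 160,100); returns tool-frame
    from scipy.optimize import brentq
    p=lambda q:(160+q[0]/2-.2,100+q[1]/2-.2)
    zt=arm.read_state()["position"][2]
    def build(zf):
        f=wrist_tool(*p(footuv),zf)
        g=lambda zz: np.linalg.norm(wrist_tool(*p(topuv),zz)-f)-170
        zs=np.linspace(zf-171,zf-130,400); v=[g(a) for a in zs]
        i=np.argmin(np.abs(v)); return f,wrist_tool(*p(topuv),zs[i])
    f,t=build(zt-footz)
    a=(t-f)/170; k=(-18.7-f[2])/a[2]; 
    print("foot",f,"top",t,"lean deg",np.degrees(np.arctan2(a[0],-a[2])).round(1),"x at grip",(f+k*a).round(1),"s",round(k,1))
E
python3 - <<'E'
from h import *
for z in (28,31,34): wfit((326,533),(327,384),footz=z)
E
```

```text
foot [-42.8   1.  116.6] top [  3.6   0.7 -47. ] lean deg 15.8 x at grip [ -4.4   0.8 -18.7] s 140.6
foot [-41.5   1.  113.6] top [  5.5   0.7 -49.8] lean deg 16.0 x at grip [ -3.4   0.8 -18.7] s 137.6
foot [-40.2   1.  110.6] top [  7.5   0.8 -52.6] lean deg 16.3 x at grip [ -2.4   0.8 -18.7] s 134.7
```

Rod0 is now held at −3.5 mm from the pad centre with 16° of lean left, so I'll finish the arc.

Call:
drive_tool:
  steps:
    - [-0.0047,0,-0.0015,0,0]
    - [-0.0048,0,-0.0013,0,0]
    - [-0.0048,0,-0.0011,0,0]
    - [-0.0048,0,-0.001,0,0]
    - [-0.0049,0,-0.0008,0,0]
    - [-0.0049,0,-0.0006,0,0]
    - [-0.0049,0,-0.0004,0,0]
    - [0,0,0,0,0]

```text
clock: 27.45
position: [465.3, 243.7, 151.5]
ee_rot: [-0.657, 0.754, -0.0, 0.0]
contact_force: [-0.2, -3.7, 0.2]
gripper_width: 8.5
```

Run:
```python
from h import *
show()
look("wrist","w16",(160,100,480,420),2)
```

```text
27.45 [465.3 243.7 151.5] y-axis deg 172.11 zax [ 0.001  0.    -1.   ] F [-0.2 -3.7  0.2] w 8.5 j [ 0.79  0.29 -0.35  0.   -0.93 -0.93]
```

View pics/w16.png

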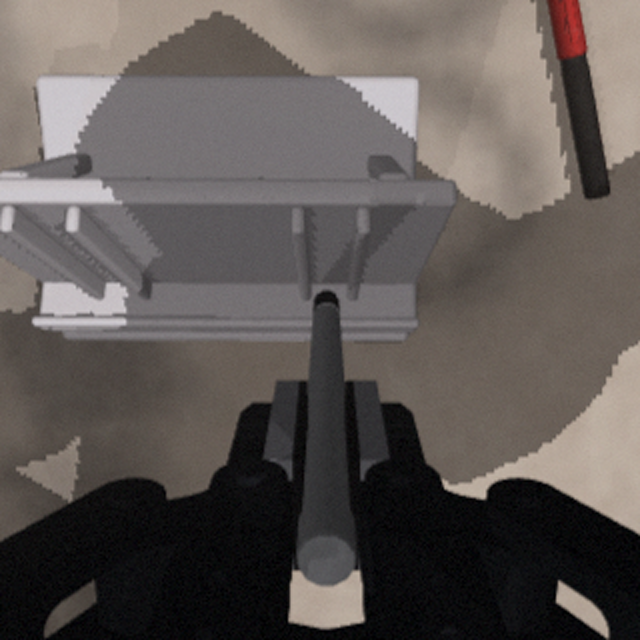

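Run:
```python
from h import *
for z in (31,34): wfit((328,560),(326,298),footz=z)
```

```text
foot [ -7.9   0.6 120.5] top [  0.2   1.1 -49.3] lean deg 2.7 x at grip [ -1.3   1.  -18.7] s 139.4
foot [ -7.    0.6 117.5] top [  2.4   1.1 -52.2] lean deg 3.2 x at grip [  0.5   1.  -18.7] s 136.4
```

Call:
drive_tool:
  steps:
    - [-0.004,0,-0.0003,0,0]
    - [-0.003,0,0,0,0]
    - [0,0,0,0,0]
    - [0,0,-0.01,0,0]
    - [0,0,-0.02,0,0]
    - [0,0,-0.03,0,0]
    - [0,0,-0.03,0,0]
    - [0,0,-0.03,0,0]
    - [0,0,-0.01,0,0]
    - [0,0,0,0,0]
    - [0,0,0,0,0]

```text
clock: 28.6
position: [465.5, 250.0, 280.7]
ee_rot: [-0.656, 0.754, 0.001, -0.0]
contact_force: [-0.2, 0.5, 0.0]
gripper_width: 8.4
```

Run:
```python
from h import *
show()
look("wrist","w17",(160,100,480,420),2); look("top","t17",(80,200,200,320),5)
```

```text
28.6 [465.5 250.  280.7] y-axis deg 172.06 zax [-0.001  0.001 -1.   ] F [-0.2  0.5  0. ] w 8.4 j [ 0.8   0.19 -0.14 -0.   -1.24 -0.94]
```

View pics/w17.png

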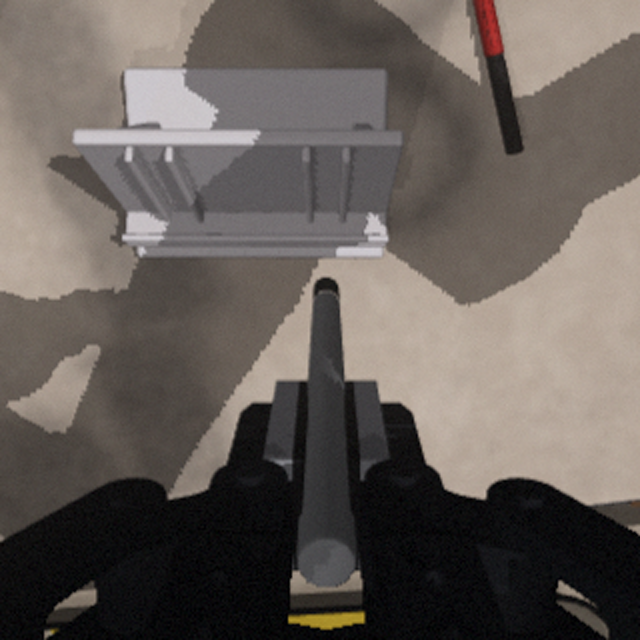

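View pics/t17.png

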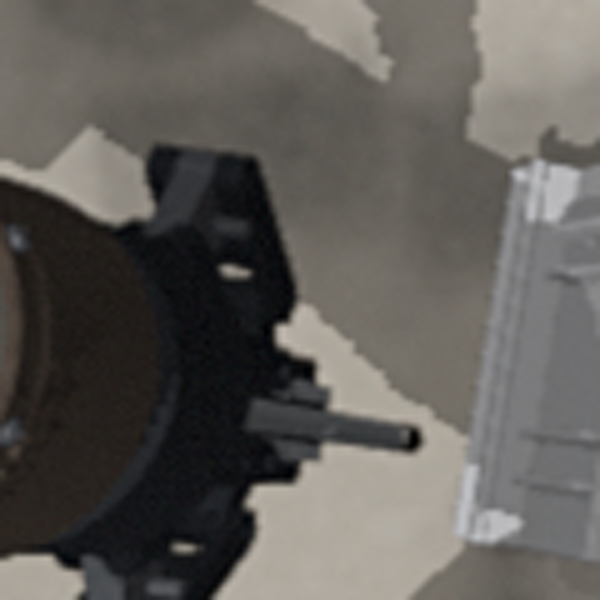

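Run:
```python
from h import *
zt=arm.read_state()["position"][2]
for k in (117,119,121): wfit((328,561),(327,285),footz=zt-k)
# mouth2 world from earlier wrist at (597.9,-114.1): tool (76.2,-.5)
R=Ro.from_quat(arm.read_state()["ee_rot"])
m2=np.array([597.9,-114.1,0])+toworld([76.2,-.5,0]); m2[2]=0; print("mouth2",m2)
foot=toworld([-5.5,.8,0]); foot[2]=0
print(delta(m2-foot+[0,0,281]))
```

```text
foot [ -1.6   1.  117. ] top [  2.8   1.1 -52.9] lean deg 1.5 x at grip [  1.9   1.1 -18.7] s 135.8
foot [ -2.2   1.  119. ] top [  1.3   1.1 -51. ] lean deg 1.2 x at grip [  0.6   1.1 -18.7] s 137.7
foot [ -2.7   1.  121. ] top [ -0.2   1.1 -49. ] lean deg 0.8 x at grip [ -0.6   1.1 -18.7] s 139.7
mouth2 [ 587.873134   -189.63897324    0.        ]
[ 423.7 -182.8   -0.8]
```

Call:
drive_tool:
  steps:
    - [0.01,-0.0045,-0.02,0,0]
    - [0.02,-0.0085,-0.02,0,0]
    - [0.03,-0.013,-0.005,0,0]
    - [0.03,-0.013,0,0,0]
    - [0.03,-0.013,0,0,0]
    - [0.03,-0.013,0,0,0]
    - [0.03,-0.013,0,0,0]
    - [0.03,-0.013,0,0,0]
    - [0.03,-0.013,0,0,0]
    - [0.03,-0.013,0,0,0]
    - [0.03,-0.013,0,0,0]
    - [0.03,-0.013,0,0,0]
    - [0.03,-0.013,0,0,0]
    - [0.025,-0.011,0,0,0]
    - [0.02,-0.009,0,0,0]
    - [0.01,-0.005,0,0,0]
    - [0.004,-0.002,0,0,0]
    - [0,0,0,0,0]
    - [0,0,0,0,0]

```text
clock: 30.6
position: [589.2, -189.6, 326.5]
ee_rot: [-0.657, 0.754, 0.0, -0.0]
contact_force: [-0.0, -0.0, -0.8]
gripper_width: 8.1
```

Run:
```python
from h import *
show()
look("wrist","w18",(160,100,480,420),2); look("scene","s18",(250,140,400,290),4)
```

```text
30.6 [ 589.2 -189.6  326.5] y-axis deg 172.12 zax [-0.  0. -1.] F [-0.  -0.  -0.8] w 8.1 j [-0.05  0.33  0.16 -0.   -1.4  -0.09]
```

View pics/w18.png

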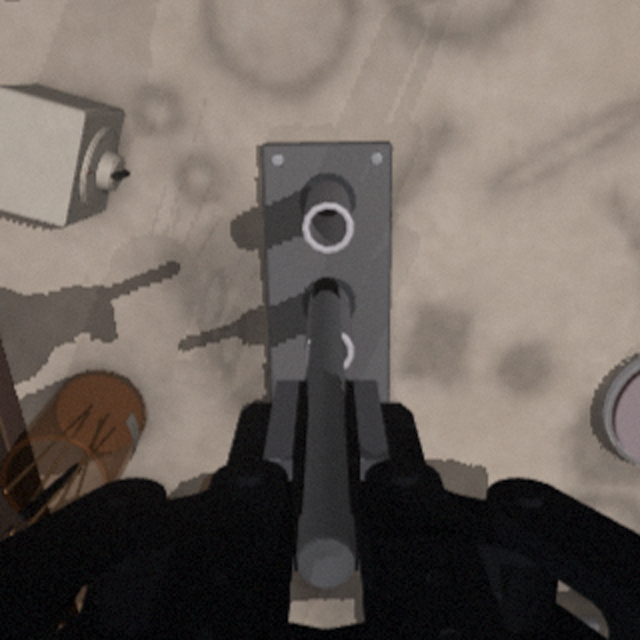

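View pics/s18.png

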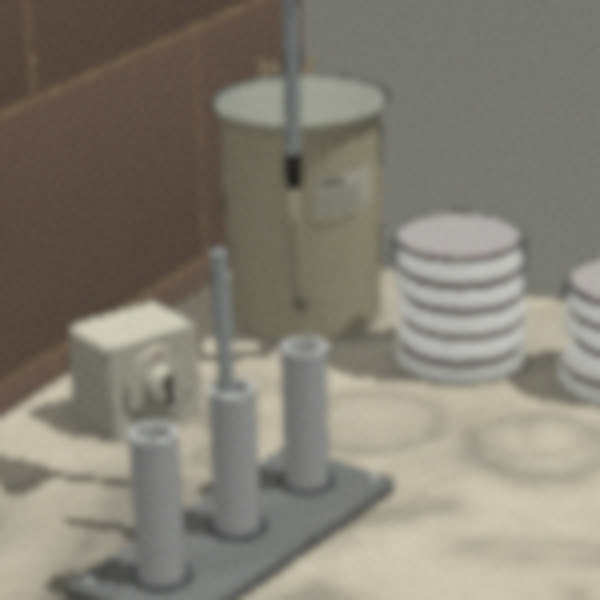

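Run:
```python
from h import *
print("mouth2",wrist_tool(160+328.5/2-.2,100+228/2-.2,326.5-105), "foot",wrist_tool(160+326/2-.2,100+286/2-.2,119))
```

```text
mouth2 [  0.4   1.8 221.5] foot [ -2.6   0.6 119. ]
```

Call:
drive_tool:
  steps:
    - [0.0025,0.001,0.01,0,0]
    - [0,0,0.02,0,0]
    - [0,0,0.02,0,0]
    - [0,0,0.015,0,0]
    - [0,0,0.008,0,0]
    - [0,0,0.004,0,0]
    - [0,0,0,0,0]
    - [0,0,0,0,0]

```text
clock: 31.5
position: [588.4, -192.8, 250.5]
ee_rot: [-0.657, 0.754, -0.001, 0.0]
contact_force: [-0.3, -0.2, -0.6]
gripper_width: 8.4
```

Run:
```python
from h import *
show()
look("wrist","w19",(160,100,480,420),2)
```

```text
31.5 [ 588.4 -192.8  250.5] y-axis deg 172.08 zax [ 0.002 -0.    -1.   ] F [-0.3 -0.2 -0.6] w 8.4 j [-0.06  0.36  0.02  0.   -1.23 -0.08]
```

View pics/w19.png

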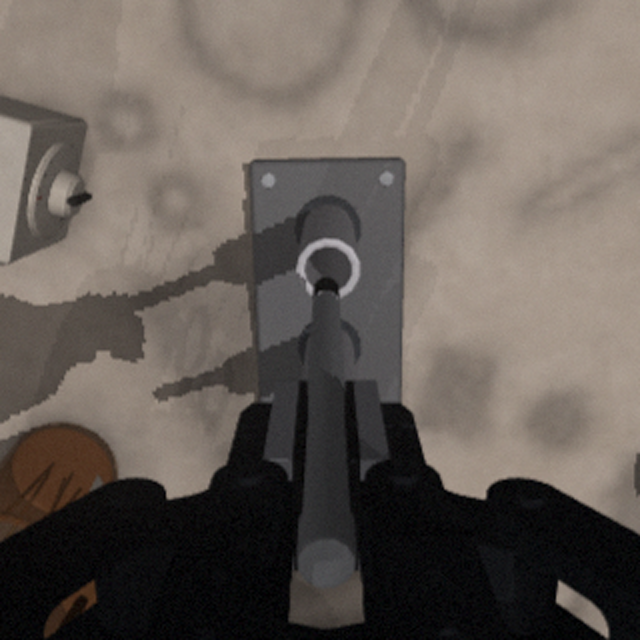

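Run:
```python
from h import *
print("mouth2",wrist_tool(160+328.5/2-.2,100+267/2-.2,250.5-105), "foot",wrist_tool(160+326/2-.2,100+286/2-.2,119))
```

```text
mouth2 [ -1.7   1.6 145.5] foot [ -2.6   0.6 119. ]
```

Aligned to within about 1 mm, so I'll lower it.

Call:
drive_tool:
  steps:
    - [0,0.001,0.008,0,0]
    - [0,0,0.008,0,0]
    - [0,0,0.006,0,0]
    - [0,0,0.005,0,0]
    - [0,0,0.005,0,0]
    - [0,0,0.006,0,0]
    - [0,0,0.006,0,0]
    - [0,0,0.006,0,0]
    - [0,0,0.006,0,0]
    - [0,0,0.006,0,0]
    - [0,0,0.004,0,0]
    - [0,0,0.003,0,0]
    - [0,0,0,0,0]

```text
clock: 32.85
position: [586.8, -192.5, 180.1]
ee_rot: [-0.657, 0.754, 0.0, -0.0]
contact_force: [-0.3, -0.3, -0.6]
gripper_width: 8.1
```

Call:
drive_tool:
  steps:
    - [0,0,0.003,0,0]
    - [0,0,0.003,0,0]
    - [0,0,0.003,0,0]
    - [0,0,0.003,0,0]
    - [0,0,0.003,0,0]
    - [0,0,0,0,0]

```text
clock: 33.45
position: [586.7, -192.5, 165.0]
ee_rot: [-0.656, 0.754, 0.0, -0.0]
contact_force: [-0.1, 0.5, -0.3]
gripper_width: 8.4
```

Call:
drive_tool:
  steps:
    - [0,0,0.005,0,0]
    - [0,0,0.005,0,0]
    - [0,0,0.005,0,0]
    - [0,0,0.004,0,0]
    - [0,0,0.003,0,0]
    - [0,0,0.002,0,0]
    - [0,0,0,0,0]

```text
clock: 34.15
position: [586.9, -192.6, 141.2]
ee_rot: [-0.656, 0.754, 0.0, -0.0]
contact_force: [0.1, 1.0, -0.6]
gripper_width: 8.2
```

Call:
drive_tool:
  steps:
    - [0,0,0.002,0,0]
    - [0,0,0.002,0,0]
    - [0,0,0,0,0]

```text
clock: 34.45
position: [587.1, -192.6, 137.6]
ee_rot: [-0.657, 0.754, -0.0, 0.0]
contact_force: [0.1, -0.1, -0.5]
gripper_width: 8.3
```

Call:
drive_tool:
  steps:
    - [0,0,0.001,0,0]
    - [0,0,0.001,0,0]
    - [0,0,0,0,0]

```text
clock: 34.75
position: [587.5, -192.8, 137.3]
ee_rot: [-0.657, 0.754, -0.001, 0.0]
contact_force: [-0.7, 0.8, 5.8]
gripper_width: 8.6
```

Call:
drive_tool:
  steps:
    - [0,0,0.001,0,0]
    - [0,0,0.001,0,0]
    - [0,0,0,0,0]

```text
clock: 35.05
position: [588.0, -193.1, 137.2]
ee_rot: [-0.657, 0.754, -0.002, 0.001]
contact_force: [-2.8, 1.1, 12.6]
gripper_width: 8.2
```

It's on the true bottom (contact at TCP 137, s ≈ 140). I'll relieve the load, release and rise.

Call:
drive_tool:
  steps:
    - [0,0,-0.002,0,0]
    - [0,0,0,0,0]
    - [0,0,0,0,0.014]
    - [0,0,0,0,0.02]
    - [0,0,0,0,0.03]
    - [0,0,0,0,0.04]
    - [0,0,0,0,0.04]
    - [0,0,-0.02,0,0.04]
    - [0,0,-0.03,0,0.04]
    - [0,0,-0.03,0,0.04]
    - [0,0,-0.03,0,0.04]
    - [0,0,-0.03,0,0.04]
    - [0,0,-0.01,0,0.04]
    - [-0.02,0,0,0,0.04]
    - [-0.03,0.02,0,0,0.04]
    - [-0.03,0.03,0,0,0.04]
    - [-0.02,0.03,0,0,0.04]
    - [0,0.02,0,0,0.04]
    - [0,0,0,0,0.04]
    - [0,0,0,0,0.04]

```text
clock: 37.05
position: [501.8, -79.7, 285.5]
ee_rot: [-0.657, 0.754, -0.0, 0.0]
contact_force: [-0.2, 0.3, 0.7]
gripper_width: 40.1
```

Run:
```python
from h import *
show()
look("wrist","w20"); look("scene","s20"); look("top","t20")
```

```text
37.05 [501.8 -79.7 285.5] y-axis deg 172.09 zax [ 0.  0. -1.] F [-0.2  0.3  0.7] w 40.1 j [ 0.16  0.15 -0.18  0.   -1.24 -0.3 ]
```

View pics/w20.png

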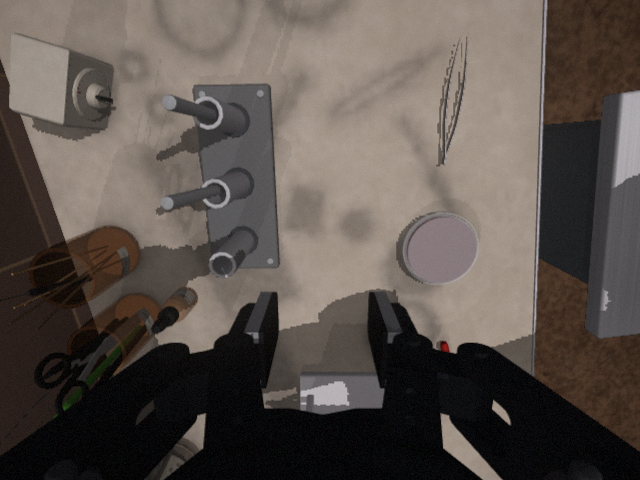

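View pics/s20.png

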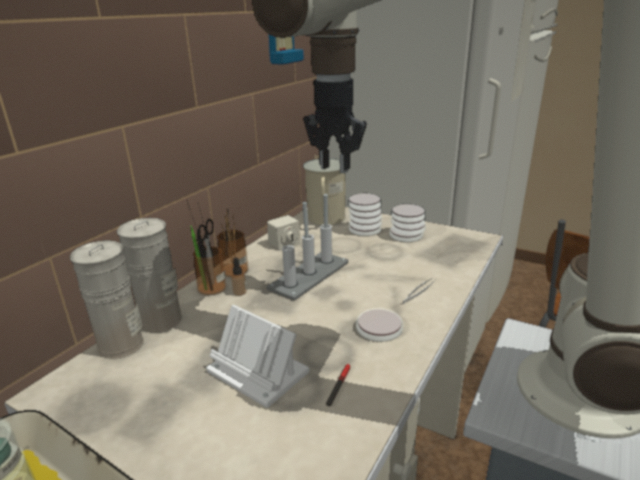

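View pics/t20.png

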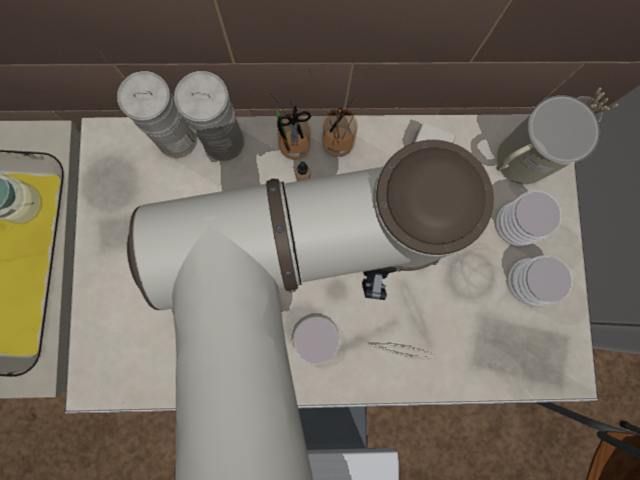

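Both rods stand clear in the middle and −y sleeves at matching heights, with their ends at (168,203) and (170,103) in the wrist view. The bystanders haven't moved and the gripper is free, so I'll hand it in.

```bash
python3 -c "
from bench import arm
print(arm.job_done())"
```

```text
the job is handed in; nothing more can be done
None
```

Both rods stand foot down and released, rod1 in the middle sleeve and rod0 in the −y sleeve. I handed the job in at about 37 s.

- **rod1:** It went into the +y sleeve first and stopped about 41 mm short, with its foot at about 57 mm and 11.6 N of contact force. That is the stopper height, so I took it out and lowered it to the bottom of the middle sleeve, where I felt contact at a foot height of about 16 mm.
- **rod0:** It reached the bottom of the −y sleeve, with contact forces of 6–13 N.
- **One slip:** On my first try at righting rod0 it slid to the edge of the pads. While I was laying it back it slipped out and tipped back into its own channel on the rest. It stayed on the rest, and I regrasped it and set it without further trouble.
- **Last checks:** The wrist and scene views show both rods in their sleeves at the same height and the gripper well clear. The dish, forceps, pen and dropper bottle look unmoved. The arm blocked the top camera's view of the stand in the last picture. The highest force I saw in the readings was about 13 N.

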